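Unhook the hanging paint can and stand it in the drip dish

ROBOT

A 6-joint arm with a two-finger parallel gripper is mounted at the origin on the work surface. World frame = base frame: x ahead of the robot, y to its left, z up, the work surface at z = 0. Lengths are in m, angles in rad, forces in N, time in s.
With the tool pointing down it reaches from about 0.3 to 0.75 m from the base axis. Payload 8.5 kg.
Tool frame: the origin (TCP) lies on the centre line of the jaws, within the pads' length; the fingertips stand arm.tcp_to_tips ahead of it and the grasp point (between the pads) lies 3 mm ahead of it (arm.tcp_to_tips is the distance from the TCP to the fingertips, in m); z points along the fingers, y is the direction in which the jaws open and shut (so a half turn about z gives the same grasp; the last joint's range is limited). The gripper opens to 88 mm and grips with 3 to 60 N. Pads are 18 mm wide; open, the fingers measure 123 mm over their backs; the gripper's body (75 mm by 187 mm) begins 45 mm behind the grasp point.
Start: joints at [0.984, 0.381, 1.297, -0, 1.464, -0.215], TCP at [0.2, 0.512, 0.261] pointing down, gripper open.
Joint ranges: [-3.11, 3.11], [-0.89, 2.33], [0.22, 2.48], [-1.42, 4.56], [0.17, 2.85], [-2.88, 2.88]. Speed limits (rad/s): [2.39, 2.39, 3.14, 3.14, 3.14, 3.14].

INTERFACE

Orientations are given as [roll, pitch, yaw] about the fixed x, y, z axes, in that order (R = Rz(yaw) Ry(pitch) Rx(roll)).
In Python, from rig import arm, get_image, finder gives the robot as it stands.
- The arm moves only by the tool apply_moves, never from a script. Its argument "steps" is a list of rows, each an object with "travel": the shift along the tool's x, y, z in m, a list of three; "turn": the turn, a rotation vector about the tool's x, y, z in degrees, a list of three; "fingers": the closure in counts, from 0 (fully open) to 255 (shut). A call has 1 to 10 rows; each row shifts and turns the pose as measured when the row begins, along the tool's axes as they then stand; what a row does not reach is not made up. A row lasts 1/12 s, in which the tool goes at most 41.7 mm and 7.16 degrees, less where a joint would pass 70% of its speed; a pose out of reach is approached as far as the arm can. A call is refused whole if a number of a shift passes 0.0417 or a number of a turn 7.16, either way. A call with a gripper value outside its range is refused whole. The fingers move at their own pace and stop on an object; "newtons" is the grip in N (left out, the last holds). Time passes only in rows, so rows that do not move let the fingers close. It gives the time, the measured TCP pose, the force and the opening at its end, in the units of the state.
- arm.observe(): the state, without advancing time (a new reading comes with each control period).
- get_image(name): name is "scene" or "top"; returns a dict with "img" (420x560x3 uint8, blue, green, red), "K" (3x3 intrinsics, pixels), "origin" and "orientation" of the camera in the world. Camera axes: x right, y down, z forward; pixel columns grow to the right and rows downward; lengths in m; the calibration is good to about 2 mm. A picture is of the moment at which its call begins. There is no depth.
- arm.finish_job(): hands the job in, once; it reports no verdict.
Trained networks look in the newest picture that a camera, given by its name, has taken for a name from the list of things; names that differ only in an ending like _2 or _b are one class to them, and where a whole thing is asked for, a point or a joint stands for the part that bears it (a point fixed in the world has none). Each returns a list of dicts, best first, with "conf" (0 to 1); they miss things now and then, are a little off and sometimes report something else, mostly with a low value. They report only what shows in the picture. A call takes as long as a camera call. They do not tell look-alikes from the thing itself.
- finder.outline_of(camera, target): "mask" (420x560 bool, what is visible of it) and "bbox" ([left, top, width, height] in pixels, round what is visible of it).
The state is a dict: "t": time; "joint_pos": joint angles; "joint_vel": joint speeds; "joint_efforts": joint torques, N m; "position": TCP position; "eef_rot": TCP orientation; "wrist_force": force on the tool from outside, world axes, zero at the start; "moment": the same for the moment, N m; "opening": finger opening in m.
Only numpy, scipy, OpenCV 4.12 (cv2) and the standard library are available. Lean on these libraries where they do the work, as an engineer would, in place of code of your own. Each camera call takes 0.05 s, during which the arm holds its last target.

TASK

Take the small paint can off its deep upturned hook by its red grip and stand it gently upright in the white drip dish, well centred, then let go. The prong of the hook is bent to one side and easily strained, so let the can's eye ride up the bent prong until it is past the tip before drawing the can away, and never load the hook with more than 20 N. Leave everything else on the bench where it is.

Things in the scene. Friction and masses are not known exactly. Their poses are not given: they have to be found in the camera images.
- can: Small green-labelled paint can with rigid steel bail, 0.2 to 0.4 kg. Origin: centre of its underside, z up. Body 64 mm across, 50 mm high, closed top. Bail: flat uprights 12 x 3 mm at y = +-33.5 mm carry a level cross plate, 36 mm in x, 70 mm in y, 128 to 132 mm above the origin. At the start it hangs by its eye on the hook, underside about 22 mm above the bench.
- eye (a point): Centre of the eye, a 12 mm wide through hole in the middle of the can's cross plate, straight above the can's origin, at the plate's underside (128 mm up); axes as the can's. At the start the hook's prong stands in it.
- grip (a point): Where to pinch the can: in its red grip, an upright block at x = -38 mm, y = 0 in the can's frame, on a 30 mm wide strip. 10 mm thick in the can's y (pinch across this from above), 24 mm in x, from 132 to 178 mm above the can's underside. This point is 157 mm above the underside, 21 mm below its top. A hard, quick pinch jolts the hook by up to 15 N. Axes as the can's.
- stand: Blue steel hook stand, screwed down. Origin: on the bench straight below the prong's foot; z up; the hook is open towards its -x. Post 16 x 30 mm, 150 mm high, at x = +100 mm on a base plate 110 x 120 x 12 mm centred there. From it a level arm 10 mm wide, 140 to 150 mm above the bench, runs to a collar 32 mm across at x = 0; it passes between the bail's uprights.
- prong_foot (a point): Foot of the hook's prong, centre of the collar's top, 150 mm above the bench; the can's cross plate rests here; axes as the stand's. The prong, bare round steel 8 mm thick, rises 40 mm from here but leans 20 degrees (tip 13 mm off to one side), to either side or back, never straight at the grip; NOT shown by these poses, new each time: feel or see it.
- hook_arm (a point): Middle of the hook's arm, 50 mm behind the prong's foot (+x of the stand), 145 mm above the bench. The can must rise 42 mm from where it hangs for its eye to clear the prong's tip; at 67 mm its closed top strikes the arm from below. Raised between these it can be drawn off along the stand's -x and is clear after 60 mm.
- dish: White ceramic round drip dish, fixed on the bench. Origin: centre of its underside, z up. Outer diameter 100 mm, 14 mm high; floor 5 mm above the bench; inside at least 76 mm wide at the floor.
- glue_jar: Bystander, loose: white-capped jar, 60 mm across, 75 mm high. Origin: centre of its underside.
- figure: Bystander, loose: carved pale wooden figure, 74 mm across, 170 mm high. Origin: centre of its underside.
- brush: Bystander, loose: brush lying flat, 170 mm long. Origin: about its middle, on the bench.
- chisel: Bystander, loose: wood-handled tool lying flat, 170 mm long. Origin: about its middle, on the bench.
- marker_pink: Bystander, loose: red felt pen lying flat, 130 mm long. Origin: about its middle, on the bench.
- marker_yellow: Bystander, loose: yellow felt pen lying flat, 130 mm long. Origin: about its middle, on the bench.
- lid_red: Bystander, loose: flat red lid, 60 mm across, 12 mm high. Origin: centre of its underside.
Things that resemble listed ones, but are neither listed nor needed, are in the scene too. There is more than one size of the stand; the job needs the middle-sized.

How it is judged:
On the way, in this order (a step that is already met when the one before it is completed fails the run):
1. the can's eye has been lifted past the prong's tip, still over the hook (z of eye in the frame of stand above 0.188 m and horizontal distance between eye and stand below 0.045 m), for 0.05 s.
2. the can has been drawn off the hook and hangs clear of it in the gripper (horizontal distance between eye and stand above 0.06 m and contact force between can and stand below 0.05 N and height (world z) of can above 0.02 m), for 0.1 s.
At the end, for the whole second after the job is handed in: The can stands upright (within 0.1 rad) on the floor of the drip dish, its centre within 12 mm of the dish's, at rest and released (horizontal distance between can and dish below 0.012 m and height (world z) of can between 0.002 and 0.009 m and angle between can's own z axis and vertical below 0.1 rad and linear speed of can below 0.02 m/s and contact force between can and the fingers below 0.05 N); the robot touches nothing.
It fails at once if the hook stand is loaded by the can with more than 20 N (contact force between can and stand above 20 N).
It fails at once if the hook stand is pushed by the robot with more than 20 N (contact force between any of the arm, the fingers and stand above 20 N).
It fails at once if the can is pressed into the dish with more than 60 N (contact force between can and dish above 60 N).
It fails at once if the can is let fall (faster than 0.3 m/s with no finger on it, a drop of about 5 mm) (linear speed of can above 0.3 m/s and contact force between can and the fingers below 0.01 N).
It fails at once if a bystander is shifted by more than 30 mm or knocked over (distance of any of glue_jar, figure, brush, chisel, marker_pink, marker_yellow, lid_red from where it was at the start of the episode above 0.03 m or angle between any of glue_jar, figure, brush, chisel, marker_pink, marker_yellow, lid_red's own z axis and vertical above 0.5 rad).
It also fails if it takes over 64 s, if anything falls off the work surface, if the arm or the gripper's body presses on something with over 40 N, if the wrist force passes 120 N, or if a joint passes its speed limit or range.

## Working session

There is one attempt and no reset: what is moved stays moved. The work goes in short steps, Python scripts to look and compute and a tool call to move; the robot and the scene stay as the last step left them, time stands still between calls to the robot, and variables do not carry over. Pictures are saved under pics/ and viewed, and the job is handed in when it is done.

Besides the shell and the picture viewer there is one more tool, called after ">>>" as name([rows], argument=value, ...), one row to a line, values as JSON. apply_moves: Moves the arm, as the interface text tells. Its arguments: {"type":"object","properties":{"steps":{"type":"array","items":{"type":"object","properties":{"travel":{"type":"array","items":{"type":"number"}},"turn":{"type":"array","items":{"type":"number"}},"fingers":{"type":"number"}}}},"newtons":{"type":"number"}},"required":["steps"]}

```bash
ls -la && mkdir -p pics
python3 - <<'E'
from rig import arm, get_image, finder
import cv2, numpy as np
s=arm.observe()
print(s, arm.tcp_to_tips)
for n in ["scene","top"]:
    d=get_image(n)
    cv2.imwrite(f"pics/{n}0.png",d["img"])
    print(n,d["K"],d["origin"],d["orientation"])
E
```

```text
total 12
drwxr-xr-x  3 agent agent 4096 Dec  5 18:21 .
drwxr-xr-x 23 root  root  4096 Dec  5 18:21 ..
drwxr-xr-x  2 agent agent 4096 Dec  5 18:21 pics
{'t': 0.0, 'joint_pos': array([ 9.83714504e-01,  3.81189298e-01,  1.29824072e+00, -5.99452006e-06,
        1.46359731e+00, -2.15294405e-01]), 'joint_vel': array([-0.00058373, -0.00119622,  0.00165118,  0.00136537,  0.00143312,
        0.00111954]), 'joint_efforts': array([ 3.06844722e-04, -4.37936711e+01, -2.24558204e+01,  7.13476189e-02,
        3.52196221e-02, -1.07875667e-04]), 'position': array([0.19966655, 0.5122149 , 0.2601481 ]), 'eef_rot': array([-3.14018982e+00, -3.00676183e-04,  2.76980567e+00]), 'wrist_force': array([-0.39273335,  0.19738236, -0.48440276]), 'moment': array([ 0.01614771, -0.00791405, -0.00109269]), 'opening': 0.08787209813281649} 0.022
scene [[384.3669555    0.         281.62786795]
 [  0.         384.3669555  206.42479384]
 [  0.           0.           1.        ]] [ 0.93942909 -0.35084031  0.91051055] [-2.54242671 -0.0165879   0.96038835]
top [[418.6621817    0.         281.61978497]
 [  0.         418.6621817  216.84945902]
 [  0.           0.           1.        ]] [ 0.38027218 -0.01242858  1.53129462] [-3.05768661e+00 -5.18673526e-04 -1.59030336e+00]
```

View pics/scene0.png

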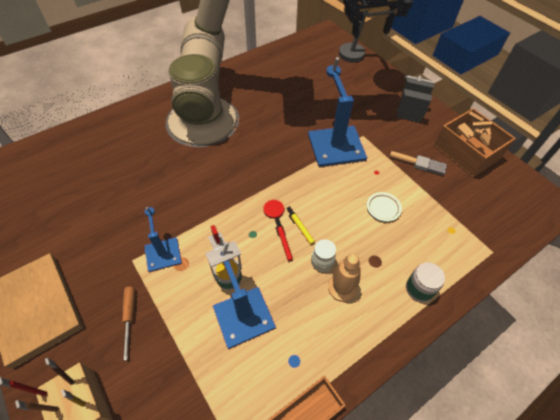

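View pics/top0.png

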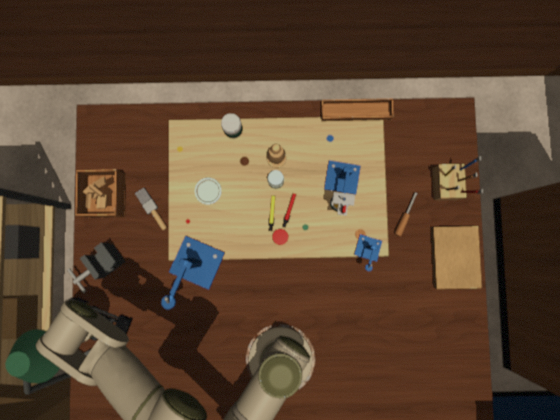

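The scene view shows three blue stands: a large one at (338,145), a small one at (162,252), and a middle one at (243,315) with the can and its red grip hanging from it. The white dish is at (384,207). In the top view the middle stand is at (342,180), the grip near (343,209) and the dish at (208,191). Next I'll run the finder on these and look at close crops.

```bash
cat > h.py <<'E'
import numpy as np, cv2
from scipy.spatial.transform import Rotation as R
from rig import arm, get_image, finder
def rot(o): return R.from_euler('xyz',o).as_matrix()
def ray(d,u,v):
    K=d["K"];p=np.array([(u-K[0,2])/K[0,0],(v-K[1,2])/K[1,1],1.0])
    return np.array(d["origin"]),rot(d["orientation"])@p
def onz(d,u,v,z):
    o,r=ray(d,u,v);return o+r*(z-o[2])/r[2]
def proj(d,P):
    P=np.atleast_2d(P);q=(P-np.array(d["origin"]))@rot(d["orientation"])
    K=d["K"];return np.c_[K[0,0]*q[:,0]/q[:,2]+K[0,2],K[1,1]*q[:,1]/q[:,2]+K[1,2]]
def tri(d1,p1,d2,p2):
    o1,r1=ray(d1,*p1);o2,r2=ray(d2,*p2)
    r1=r1/np.linalg.norm(r1);r2=r2/np.linalg.norm(r2)
    A=np.c_[r1,-r2];t=np.linalg.lstsq(A,o2-o1,rcond=None)[0]
    a=o1+r1*t[0];b=o2+r2*t[1];return (a+b)/2,np.linalg.norm(a-b)
def crop(img,x0,y0,x1,y1,k):
    return cv2.resize(img[y0:y1,x0:x1],None,fx=k,fy=k,interpolation=cv2.INTER_CUBIC)
E
python3 - <<'E'
from h import *
ds=get_image("scene");dt=get_image("top")
for n in ["can","stand","dish","grip"]:
    for c in ["scene","top"]:
        for r in finder.outline_of(c,n):
            m=r["mask"];ys,xs=np.nonzero(m)
            print(n,c,round(r["conf"],2),r["bbox"],xs.mean().round(1),ys.mean().round(1),len(xs))
a=crop(ds["img"],190,210,290,350,4.2);b=crop(dt["img"],310,150,380,220,6)
cv2.imwrite("pics/c1.png",a);cv2.imwrite("pics/c2.png",b)
E
```

```text
can scene 0.57 [203.1, 225.8, 38.5, 64.4] 222.8 260.2 1231
can top 0.8 [329.0, 190.3, 26.2, 23.5] 341.0 202.0 395
stand scene 0.98 [307.3, 58.0, 59.8, 108.7] 337.6 131.2 2603
stand scene 0.93 [143.3, 207.0, 37.7, 68.2] 160.0 248.8 1161
stand scene 0.57 [209.6, 244.1, 65.7, 105.2] 242.3 313.9 2614
stand top 0.93 [323.7, 160.6, 36.7, 37.2] 342.0 176.9 986
stand top 0.81 [161.7, 235.6, 56.9, 74.3] 193.5 265.5 1963
stand top 0.66 [355.8, 235.1, 28.3, 35.8] 368.0 248.6 587
dish scene 0.8 [362.3, 192.0, 42.2, 28.7] 383.8 207.1 845
dish scene 0.5 [204.1, 228.8, 38.7, 62.3] 223.1 259.8 1360
dish top 0.8 [192.7, 172.0, 26.9, 32.6] 207.3 190.1 563
grip scene 0.69 [215.2, 245.5, 57.8, 102.7] 242.1 313.9 2397
grip scene 0.6 [204.2, 224.3, 39.0, 67.3] 223.5 259.8 1390
grip top 0.73 [330.1, 194.7, 24.0, 16.6] 341.2 202.1 382
```

View pics/c1.png

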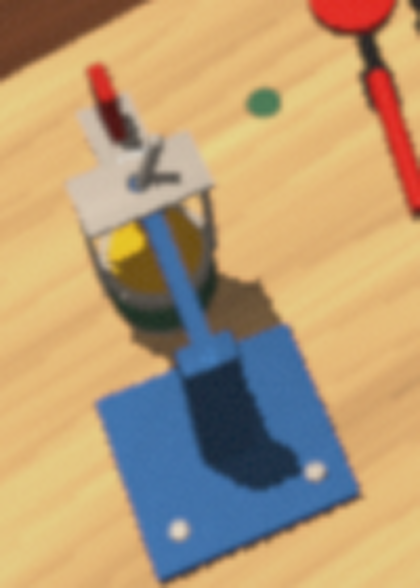

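View pics/c2.png

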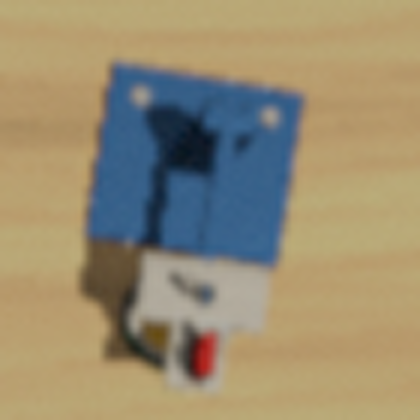

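The crops show the can's grey cross plate on the middle stand, with the red grip upright at scene (215,230) and top (343,209). The prong's foot is near scene (222,254), and the prong leans toward scene (227,245). I'll fit the stand's pose from its base-plate corners, then test the possible lean directions against both views.

Run:
```python
from h import *
from scipy.optimize import least_squares
ds=get_image("scene");dt=get_image("top")
def corners(d,box,name):
    x0,y0,x1,y1=box;k=6
    im=crop(d["img"],x0,y0,x1,y1,k);hsv=cv2.cvtColor(im,cv2.COLOR_BGR2HSV)
    m=cv2.inRange(hsv,(95,90,20),(125,255,255))
    m=cv2.morphologyEx(m,cv2.MORPH_CLOSE,np.ones((25,25)))
    m=cv2.morphologyEx(m,cv2.MORPH_OPEN,np.ones((75,75)))
    c=max(cv2.findContours(m,cv2.RETR_EXTERNAL,cv2.CHAIN_APPROX_NONE)[0],key=cv2.contourArea)
    h=cv2.convexHull(c)
    a=cv2.approxPolyN(h,4) if hasattr(cv2,'approxPolyN') else cv2.approxPolyDP(h,20,True)
    a=a.reshape(-1,2)
    v=im.copy();cv2.polylines(v,[a.astype(int).reshape(-1,1,2)],True,(0,0,255),1)
    cv2.imwrite("pics/"+name,v)
    return (a+0.5)/k-0.5+np.array([x0,y0])
ct=corners(dt,(315,150,375,215),"k1.png");cs=corners(ds,(200,280,285,352),"k2.png")
print(ct,cs)
print([onz(dt,*p,0.012).round(4) for p in ct]);print([onz(ds,*p,0.012).round(4) for p in cs])
```

```text
[[357.41666667 162.75      ]
 [357.41666667 194.25      ]
 [326.08333333 188.91666667]
 [326.08333333 162.75      ]] [[275.41666667 327.25      ]
 [227.75       348.08333333]
 [213.25       306.91666667]
 [252.25       275.25      ]]
[array([ 0.7024, -0.2986,  0.012 ]), array([ 0.5856, -0.2946,  0.012 ]), array([ 0.6075, -0.1805,  0.012 ]), array([ 0.7047, -0.1833,  0.012 ])]
[array([ 0.7163, -0.1942,  0.012 ]), array([ 0.6937, -0.3092,  0.012 ]), array([ 0.5916, -0.2892,  0.012 ]), array([ 0.5754, -0.1683,  0.012 ])]
```

```bash
cat > fit.py <<'E'
from h import *
from scipy.optimize import minimize
def box(x0,x1,y0,y1,z0,z1): return np.array([[x,y,z] for x in(x0,x1) for y in(y0,y1) for z in(z0,z1)])
def se2(p,P):
    c,s=np.cos(p[2]),np.sin(p[2]);Q=P.copy();Q[:,0]=p[0]+c*P[:,0]-s*P[:,1];Q[:,1]=p[1]+s*P[:,0]+c*P[:,1];return Q
plate=box(45,155,-60,60,0,12)/1000.;post=box(92,108,-15,15,12,150)/1000.
def blue(d,b,k):
    x0,y0,x1,y1=b;im=crop(d["img"],x0,y0,x1,y1,k);hsv=cv2.cvtColor(im,cv2.COLOR_BGR2HSV)
    m=cv2.inRange(hsv,(95,80,15),(130,255,255));return im,cv2.morphologyEx(m,cv2.MORPH_CLOSE,np.ones((13,13)))>0
def sil(d,b,k,Ps):
    x0,y0,x1,y1=b;m=np.zeros(((y1-y0)*k,(x1-x0)*k),np.uint8)
    for P in Ps:
        uv=(proj(d,P)-[x0,y0]+0.5)*k-0.5
        cv2.fillConvexPoly(m,cv2.convexHull((uv*16).round().astype(np.int32)),1,shift=4)
    return m>0
def fit(cams,p0,k=6):
    M=[(d,b,blue(d,b,k)[1]) for d,b in cams]
    def cost(p):
        c=0
        for d,b,m in M:
            s=sil(d,b,k,[se2(p,plate),se2(p,post)]);c+=(s^m).sum()/s.sum()
        return c
    best=None
    for dy in(-.1,0,.1):
        q=np.array(p0)+[0,0,dy]
        r=minimize(cost,q,method="Nelder-Mead",options=dict(initial_simplex=[q,q+[.01,0,0],q+[0,.01,0],q+[0,0,.1]],xatol=1e-5,fatol=1e-5))
        if best is None or r.fun<best.fun: best=r
    return best
E
python3 - <<'E'
from fit import *
ds=get_image("scene");dt=get_image("top")
bt=(315,150,375,195);bs=(200,288,285,352)
c=np.array([.645,-.235])
for yaw in (0.0,-.2,):
  p0=[c[0]-.1*np.cos(yaw),c[1]-.1*np.sin(yaw),yaw]
  for nm,cams in(("top",[(dt,bt)]),("scene",[(ds,bs)]),("both",[(dt,bt),(ds,bs)])):
    r=fit(cams,p0);print(nm,r.x.round(4),round(r.fun,4))
p=r.x
for d,b,n in((dt,bt,"f1"),(ds,bs,"f2")):
    im,m=blue(d,b,6);s=sil(d,b,6,[se2(p,plate),se2(p,post)])
    cs,_=cv2.findContours(s.astype(np.uint8),0,2);cv2.drawContours(im,cs,-1,(0,0,255),1)
    cs,_=cv2.findContours(m.astype(np.uint8),0,2);cv2.drawContours(im,cs,-1,(0,255,255),1)
    cv2.imwrite(f"pics/{n}.png",im)
E
```

```text
top [ 0.5516 -0.2182 -0.229 ] 0.1281
scene [ 0.5496 -0.2206 -0.1903] 0.0812
both [ 0.5495 -0.2215 -0.188 ] 0.2116
top [ 0.5515 -0.2187 -0.2281] 0.1284
scene [ 0.5497 -0.2205 -0.1888] 0.0809
both [ 0.5496 -0.2208 -0.1851] 0.2114
```

View pics/f1.png

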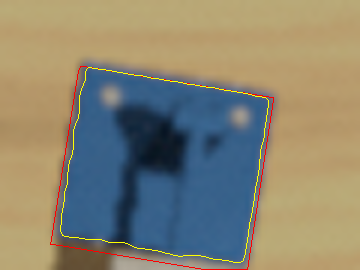

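View pics/f2.png

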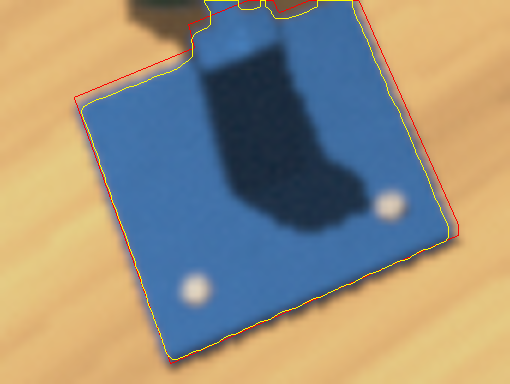

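```bash
cat > ov.py <<'E'
from fit import *
def draw(d,b,k,p,lean,name):
    x0,y0,x1,y1=b;im=crop(d["img"],x0,y0,x1,y1,k)
    def T(P): return ((proj(d,P)-[x0,y0]+0.5)*k-0.5).round().astype(int)
    pl=se2(p[0],np.array([[-18,-35,154],[18,-35,154],[18,35,154],[-18,35,154]])/1000.)
    cv2.polylines(im,[T(pl).reshape(-1,1,2)],True,(0,255,0),1)
    for z in(154,200):
        g=se2(p[0],np.array([[-50,-5,z],[-26,-5,z],[-26,5,z],[-50,5,z]])/1000.)
        cv2.polylines(im,[T(g).reshape(-1,1,2)],True,(255,255,0),1)
    for a,col in lean:
        tip=[13.7*np.cos(a),13.7*np.sin(a),187.6]
        q=T(se2(p[1],np.array([[0,0,150],tip])/1000.))
        cv2.line(im,tuple(map(int,q[0])),tuple(map(int,q[1])),col,1)
    cv2.imwrite(name,im)
E
python3 - <<'E'
from ov import *
ds=get_image("scene");dt=get_image("top")
p=[.5496,-.221,-.19]
L=[(0,(255,0,255)),(np.pi/2,(0,255,255)),(-np.pi/2,(255,128,0))]
draw(dt,(320,185,365,222),16,[p,p],L,"pics/o1.png");draw(ds,(195,215,255,270),10,[p,p],L,"pics/o2.png")
cv2.imwrite("pics/o3.png",crop(ds["img"],195,215,255,270,10));cv2.imwrite("pics/o4.png",crop(dt["img"],320,185,365,222,16))
E
```

```text
(no output)
```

View pics/o1.png

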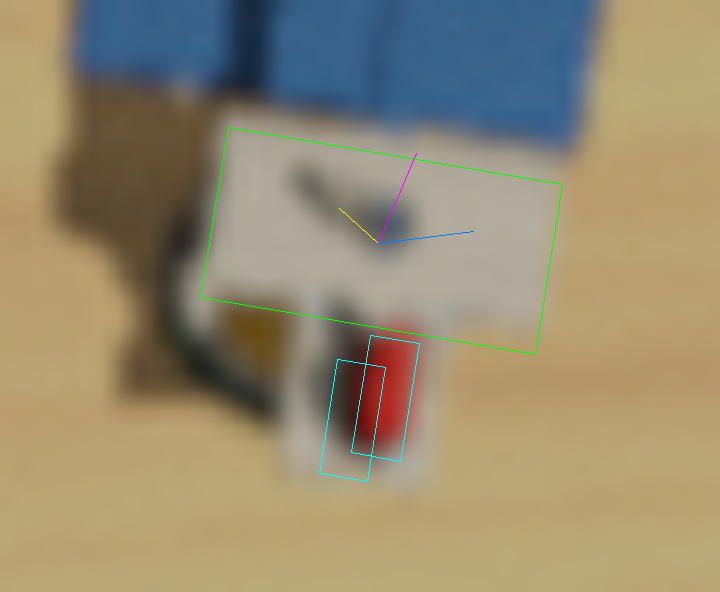

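View pics/o2.png

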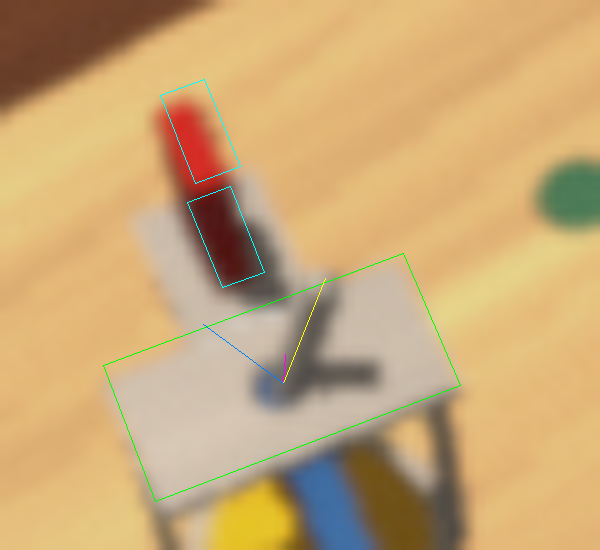

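View pics/o3.png

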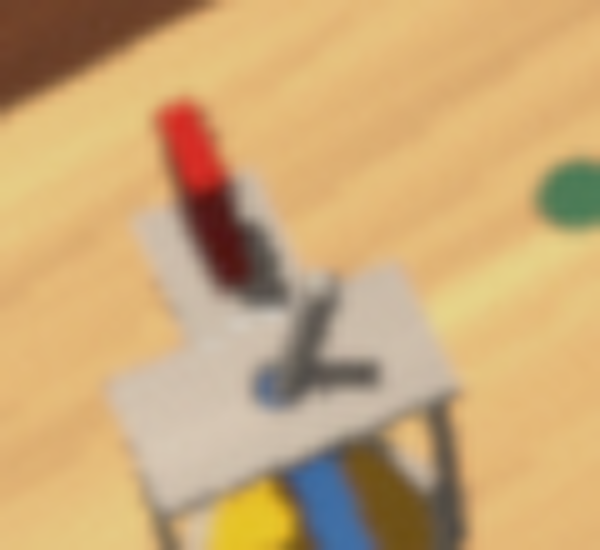

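View pics/o4.png

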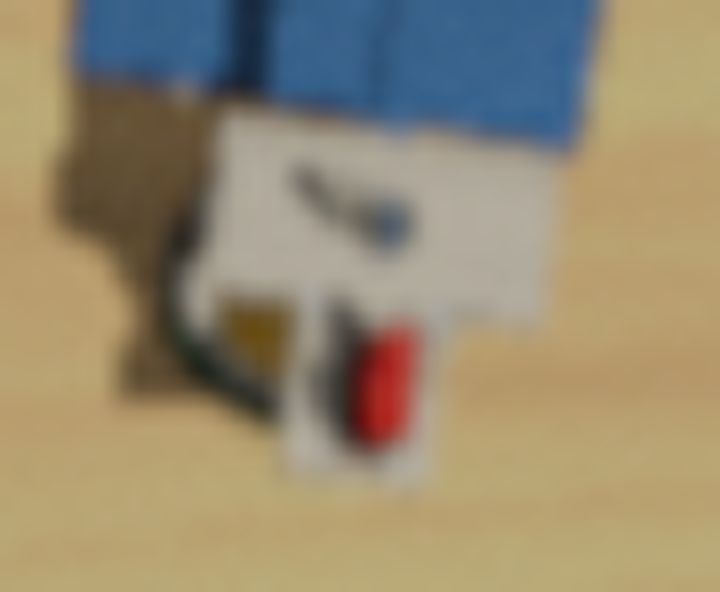

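Run:
```python
from ov import *
from scipy.optimize import least_squares
ds=get_image("scene");dt=get_image("top")
def S(a): return (np.array(a)+.5)/10-.5+[195,215]
def Tt(a): return (np.array(a)+.5)/16-.5+[320,185]
ps=S([(107,380),(395,262),(460,390),(163,513)]) # (-x,-y),(−x,+y),(+x,+y),(+x,-y)
pt=Tt([(220,113),(557,148),(547,325),(205,290)]) # (+x,+y),(+x,-y),(-x,-y),(-x,+y)
print("scene",[onz(ds,*q,.154)[:2].round(4) for q in ps]);print("top",[onz(dt,*q,.154)[:2].round(4) for q in pt])
print("grip top scene",onz(ds,*S((193,147)),.2).round(4)," top",onz(dt,*Tt((390,385)),.2).round(4))
print("tri grip",tri(ds,S((193,147)),dt,Tt((390,385))))
ms=np.array([[-18,-35,154],[-18,35,154],[18,35,154],[18,-35,154]])/1000.;mt=ms[[2,3,0,1]]
g=np.array([[-38,0,200]])/1000.
gs=S([(193,147)]);gt=Tt([(390,385)])
def fitp(use):
    def f(p):
        r=[]
        if 's' in use: r+=list((proj(ds,se2(p,ms))-ps).ravel())+list(2*(proj(ds,se2(p,g))-gs).ravel())
        if 't' in use: r+=list((proj(dt,se2(p,mt))-pt).ravel())+list(2*(proj(dt,se2(p,g))-gt).ravel())
        return r
    return least_squares(f,[.55,-.22,-.19])
for u in("s","t","st"):
    r=fitp(u);print(u,r.x.round(4),np.round(r.fun,1))
```

```text
scene [array([ 0.5291, -0.2531]), array([ 0.5394, -0.1859]), array([ 0.575 , -0.1907]), array([ 0.5642, -0.2586])]
top [array([ 0.5768, -0.1884]), array([ 0.5682, -0.2581]), array([ 0.5313, -0.2548]), array([ 0.54  , -0.1842])]
grip top scene [ 0.5151 -0.217   0.2   ]  top [ 0.5148 -0.2149  0.2   ]
tri grip (array([ 0.51459394, -0.21594561,  0.19836442]), np.float64(0.001774934587819387))
s [ 0.5523 -0.2223 -0.1463] [-0.4  0.4  0.4 -0.1  0.2 -0.  -0.2  0.5  0.  -0.4]
t [ 0.5532 -0.2206 -0.1336] [-0.   0.3 -0.1  0.5 -0.5  0.2 -0.2 -0.   0.4 -0.5]
st [ 0.5526 -0.2218 -0.1421] [-0.2  0.4  0.6 -0.2  0.5 -0.1  0.2  0.5  0.4 -0.4  0.4  0.4  0.3  0.8
 -0.2  0.4  0.1  0.1  1.  -0.1]
```

The can fits at (0.5525, -0.2215) with yaw about -0.143, and the two views agree within 2 mm. The grip is at (0.515, -0.216) with its top at z ≈ 0.199, against 0.200 expected. The prong leans to the stand's +y: the yellow prediction matches the scene view, tip at crop (320,285). Next I'll measure the dish, the bystanders and the height of the large stand.

Run:
```python
from ov import *
from scipy.optimize import least_squares
ds=get_image("scene");dt=get_image("top")
def ell(d,b,k,name):
    x0,y0,x1,y1=b;im=crop(d["img"],x0,y0,x1,y1,k);hsv=cv2.cvtColor(im,cv2.COLOR_BGR2HSV)
    m=((hsv[...,1]<70)&(hsv[...,2]>110)).astype(np.uint8)
    m=cv2.morphologyEx(m,cv2.MORPH_CLOSE,np.ones((15,15)))
    c=max(cv2.findContours(m,0,1)[0],key=cv2.contourArea)
    cv2.drawContours(im,[c],-1,(0,0,255),1);cv2.imwrite(name,im)
    return (c.reshape(-1,2)+.5)/k-.5+[x0,y0]
es=ell(ds,(355,185,415,228),10,"pics/d1.png");et=ell(dt,(188,168,228,210),12,"pics/d2.png")
from scipy.spatial import cKDTree
th=np.linspace(0,2*np.pi,400)
def hullpts(d,x,y,r=.05):
    P=np.concatenate([np.c_[x+r*np.cos(th),y+r*np.sin(th),np.full(400,.014)],np.c_[x+.8*r*np.cos(th),y+.8*r*np.sin(th),np.zeros(400)]])
    h=cv2.convexHull(proj(d,P).astype(np.float32)).reshape(-1,2);return h
for nm,d,e in(("scene",ds,es),("top",dt,et)):
    Q=np.array([onz(d,*q,.014)[:2] for q in e])
    f=least_squares(lambda p:np.hypot(Q[:,0]-p[0],Q[:,1]-p[1])-p[2],[*Q.mean(0),.05],loss="soft_l1",f_scale=.002)
    print("dish",nm,f.x.round(4))
for n,z in[("glue_jar",.0375),("figure",.085),("brush",.0),("chisel",0),("marker_pink",0),("marker_yellow",0),("lid_red",.006)]:
    for c,d in(("top",dt),("scene",ds)):
        for r in finder.outline_of(c,n)[:2]:
            ys,xs=np.nonzero(r["mask"])
            if len(xs): print(n,c,round(r["conf"],2),xs.mean().round(),ys.mean().round(),onz(d,xs.mean(),ys.mean(),z)[:2].round(3))
# large stand prong tip: tri
cv2.imwrite("pics/l1.png",crop(dt["img"],150,225,235,315,6.5));cv2.imwrite("pics/l2.png",crop(ds["img"],300,45,380,175,4.5))
```

```text
dish scene [0.6093 0.2525 0.0503]
dish top [0.6096 0.2533 0.0511]
glue_jar top 0.79 275.0 179.0 [0.645 0.005]
glue_jar top 0.5 342.0 177.0 [ 0.646 -0.235]
glue_jar scene 0.8 323.0 256.0 [0.643 0.004]
figure top 0.83 276.0 155.0 [0.719 0.001]
figure scene 0.75 345.0 278.0 [ 0.733 -0.01 ]
brush top 0.62 150.0 206.0 [0.56  0.469]
brush scene 0.85 421.0 163.0 [0.55  0.475]
brush scene 0.69 283.0 239.0 [ 0.529 -0.041]
chisel top 0.62 402.0 223.0 [ 0.477 -0.456]
chisel scene 0.76 127.0 312.0 [ 0.481 -0.464]
marker_pink scene 0.58 283.0 238.0 [ 0.526 -0.039]
marker_yellow top 0.74 289.0 209.0 [ 0.536 -0.042]
marker_yellow top 0.51 271.0 213.0 [0.522 0.022]
marker_yellow scene 0.77 300.0 226.0 [0.521 0.023]
lid_red top 0.6 280.0 235.0 [ 0.441 -0.007]
lid_red scene 0.8 273.0 209.0 [ 0.435 -0.008]
lid_red scene 0.58 242.0 312.0 [ 0.64  -0.239]
```

View pics/l1.png

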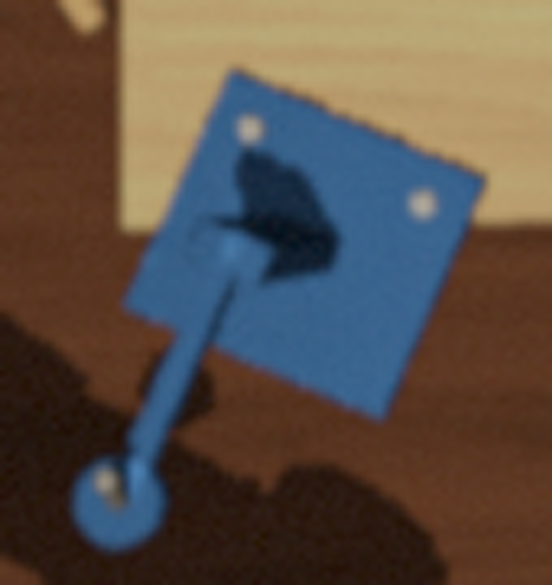

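View pics/l2.png

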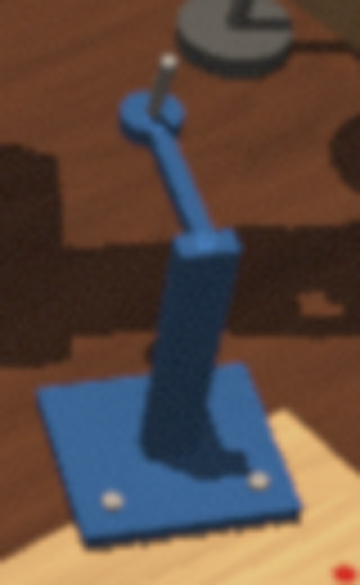

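View pics/d2.png

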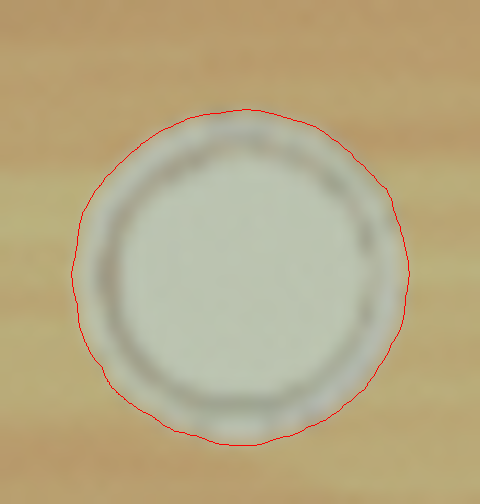

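View pics/d1.png

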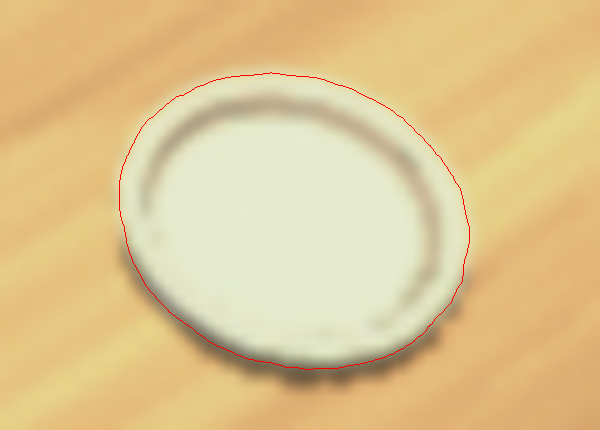

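The dish is at (0.6095, 0.253) with a rim radius of 50–51 mm, and both views agree. There is only one dish in the scene.

Things that could be taken for what I want:
- **Stand:** large at top (195,262), small at top (369,248), middle at top (342,180). Its plate fits 110 x 120 mm and it carries the can, so I choose the middle one.
- **Can and grip:** green-and-white jar at top (231,124), and a red felt pen and red lid near top (290,209) and (280,236). I choose the red block at top (343,209), already checked in the close crop.

First move: go up and turn.

Run:
```python
from h import *
ds=get_image("scene");dt=get_image("top")
print("big tip",tri(dt,(165.8,298.5),ds,(337.3,58.8)))
```

```text
big tip (array([0.24698776, 0.34030381, 0.24702534]), np.float64(7.2783532044196715e-06))
```

>>> apply_moves([
  {"travel": [0, 0, -0.03], "turn": [0, 0, -6.5], "fingers": 0},
  {"travel": [0, 0, -0.03], "turn": [0, 0, -6.5], "fingers": 0},
  {"travel": [0, 0, -0.03], "turn": [0, 0, 0], "fingers": 0},
  {"travel": [0, 0, -0.03], "turn": [0, 0, 0], "fingers": 0},
], newtons=5)

```text
t: 2.23
position: [0.199, 0.5111, 0.3785]
eef_rot: [-3.128, -0.007, 3.008]
wrist_force: [0.3, 0.8, -0.1]
opening: 0.0884
```

>>> apply_moves([
  {"travel": [-0.0208, -0.0335, 0], "turn": [0, 0, 0]},
  {"travel": [-0.0208, -0.0335, 0]},
  {"travel": [-0.0208, -0.0335, 0]},
  {"travel": [-0.0208, -0.0335, 0]},
  {"travel": [-0.0208, -0.0335, 0]},
  {"travel": [-0.0208, -0.0335, 0]},
  {"travel": [-0.0208, -0.0335, 0]},
  {"travel": [-0.0208, -0.0335, 0]},
  {"travel": [-0.0208, -0.0335, 0]},
  {"travel": [-0.0208, -0.0335, 0]},
])

```text
validation failed for argument at $.st...
```

>>> apply_moves([
  {"travel": [-0.0208, -0.0335, 0], "turn": [0, 0, 0], "fingers": 0},
  {"travel": [-0.0208, -0.0335, 0], "turn": [0, 0, 0], "fingers": 0},
  {"travel": [-0.0208, -0.0335, 0], "turn": [0, 0, 0], "fingers": 0},
  {"travel": [-0.0208, -0.0335, 0], "turn": [0, 0, 0], "fingers": 0},
  {"travel": [-0.0208, -0.0335, 0], "turn": [0, 0, 0], "fingers": 0},
  {"travel": [-0.0208, -0.0335, 0], "turn": [0, 0, 0], "fingers": 0},
  {"travel": [-0.0208, -0.0335, 0], "turn": [0, 0, 0], "fingers": 0},
  {"travel": [-0.0208, -0.0335, 0], "turn": [0, 0, 0], "fingers": 0},
  {"travel": [-0.0208, -0.0335, 0], "turn": [0, 0, 0], "fingers": 0},
  {"travel": [-0.0208, -0.0335, 0], "turn": [0, 0, 0], "fingers": 0},
])

```text
t: 3.07
position: [0.3644, 0.1436, 0.3873]
eef_rot: [3.139, 0.005, 3.022]
wrist_force: [0.8, 0.9, -0.2]
opening: 0.088
```

>>> apply_moves([
  {"travel": [-0.0208, -0.0345, 0], "turn": [0, 0, 0.6], "fingers": 0},
  {"travel": [-0.0208, -0.0345, 0], "turn": [0, 0, 0.6], "fingers": 0},
  {"travel": [-0.0208, -0.0345, 0], "turn": [0, 0, 0], "fingers": 0},
  {"travel": [-0.0208, -0.0345, 0.005], "turn": [0, 0, 0], "fingers": 0},
  {"travel": [-0.0208, -0.0345, 0.005], "turn": [0, 0, 0], "fingers": 0},
  {"travel": [-0.0208, -0.0345, 0.005], "turn": [0, 0, 0], "fingers": 0},
  {"travel": [-0.0208, -0.0345, 0.005], "turn": [0, 0, 0], "fingers": 0},
  {"travel": [-0.0208, -0.0345, 0.01], "turn": [0, 0, 0], "fingers": 0},
  {"travel": [-0.015, -0.02, 0.01], "turn": [0, 0, 0], "fingers": 0},
  {"travel": [0, 0, 0], "turn": [0, 0, 0], "fingers": 0},
])

```text
t: 3.9
position: [0.5043, -0.1924, 0.3476]
eef_rot: [3.14, 0.01, 2.991]
wrist_force: [0.5, -0.5, -0.3]
opening: 0.0882
```

```bash
cat > go.py <<'E'
from h import *
def delta(target,yaw=2.9986):
    s=arm.observe();Rc=rot(s["eef_rot"]);Rt=R.from_euler('xyz',[np.pi,0,yaw]).as_matrix()
    d=Rc.T@(np.array(target)-s["position"]);w=np.degrees(R.from_matrix(Rc.T@Rt).as_rotvec())
    print("t",round(s["t"],2),"pos",np.round(s["position"],4),"rot",np.round(s["eef_rot"],3),"open",round(s["opening"],4))
    print("wf",np.round(s["wrist_force"],2),"mom",np.round(s["moment"],3))
    print("tool travel mm",np.round(d*1000,1),"turn deg",np.round(w,2))
E
python3 -c "
from go import *
delta([.515,-.216,.245])"
```

```text
t 3.9 pos [ 0.5043 -0.1924  0.3476] rot [3.14  0.01  2.991] open 0.0882
wf [ 0.52 -0.5  -0.26] mom [0.079 0.038 0.034]
tool travel mm [-13.1 -21.9 102.7] turn deg [ 0.12  0.58 -0.42]
```

>>> apply_moves([
  {"travel": [-0.0065, -0.011, 0.01], "turn": [0.1, 0.3, -0.2], "fingers": 0},
  {"travel": [-0.0065, -0.011, 0.02], "turn": [0, 0.3, -0.2], "fingers": 0},
  {"travel": [0, 0, 0.02], "turn": [0, 0, 0], "fingers": 0},
  {"travel": [0, 0, 0.02], "turn": [0, 0, 0], "fingers": 0},
  {"travel": [0, 0, 0.02], "turn": [0, 0, 0], "fingers": 0},
  {"travel": [0, 0, 0.008], "turn": [0, 0, 0], "fingers": 0},
  {"travel": [0, 0, 0], "turn": [0, 0, 0], "fingers": 0},
])

```text
t: 4.48
position: [0.5142, -0.2155, 0.2479]
eef_rot: [-3.141, 0.002, 2.998]
wrist_force: [0.3, 0.2, 0.9]
opening: 0.0883
```

Run:
```python
from go import *
delta([.515,-.216,.245])
ds=get_image("scene");dt=get_image("top")
cv2.imwrite("pics/p1.png",crop(ds["img"],160,170,290,290,6)[:600]);cv2.imwrite("pics/p2.png",crop(dt["img"],290,150,400,240,6))
```

```text
t 4.48 pos [ 0.5142 -0.2155  0.2479] rot [-3.141e+00  2.000e-03  2.998e+00] open 0.0883
wf [0.25 0.23 0.85] mom [-0.025  0.025  0.005]
tool travel mm [-0.9 -0.3  2.9] turn deg [-0.01  0.1  -0.06]
```

View pics/p1.png

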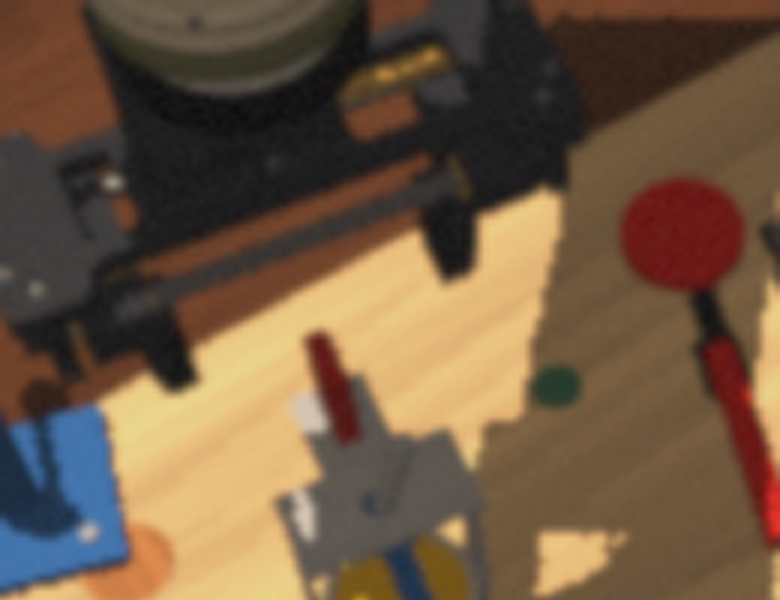

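View pics/p2.png

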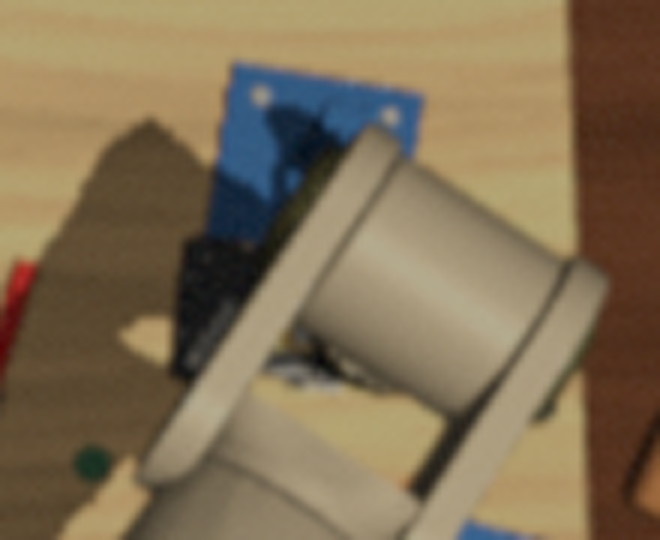

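The scene view shows the open fingers, tips at crop (175,375) and (455,270), straddling the red grip at crop (320,340). I'll check how those tips project before going down.

Run:
```python
from go import *
s=arm.observe();ds=get_image("scene");Rc=rot(s["eef_rot"])
k=6
for z in(.022,):
  for y in(-.044,-.0615,.044,.0615,0):
    for x in((-.009,.009) if y else (0,)):
        P=s["position"]+Rc@np.array([x,y,z]);uv=(proj(ds,P)[0]-[160,170]+.5)*k-.5
        print(x,y,P.round(4),uv.round(0))
p=[.5525,-.2215,-.143]
from fit import se2
g=se2(p,np.array([[-50,-5,200],[-26,-5,200],[-26,5,200],[-50,5,200],[-50,-5,154],[-26,-5,154],[-26,5,154],[-50,5,154]])/1000.)
uv=(proj(ds,g)-[160,170]+.5)*k-.5;print(uv.round(0))
im=crop(ds["img"],160,170,290,290,k)
for q in uv.round().astype(int): cv2.circle(im,tuple(map(int,q)),2,(0,255,0),-1)
for y in(-.044,-.0615,.044,.0615):
    for x in(-.009,.009):
        q=((proj(ds,s["position"]+Rc@np.array([x,y,.022]))[0]-[160,170]+.5)*k-.5).round().astype(int);cv2.circle(im,tuple(map(int,q)),2,(0,0,255),-1)
cv2.imwrite("pics/p3.png",im[150:600,100:600])
```

```text
-0.009 -0.044 [ 0.5174 -0.2608  0.2278] [205. 383.]
0.009 -0.044 [ 0.4996 -0.2583  0.2277] [188. 343.]
-0.009 -0.0615 [ 0.5149 -0.2782  0.2278] [156. 403.]
0.009 -0.0615 [ 0.4971 -0.2756  0.2277] [139. 362.]
-0.009 0.044 [ 0.53   -0.1738  0.2276] [445. 288.]
0.009 0.044 [ 0.5122 -0.1712  0.2275] [425. 249.]
-0.009 0.0615 [ 0.5325 -0.1564  0.2276] [491. 269.]
0.009 0.0615 [ 0.5147 -0.1539  0.2275] [471. 231.]
0 0 [ 0.5148 -0.216   0.2276] [317. 315.]
[[302. 336.]
 [327. 388.]
 [353. 377.]
 [329. 325.]
 [319. 400.]
 [343. 450.]
 [368. 440.]
 [344. 390.]]
```

View pics/p3.png

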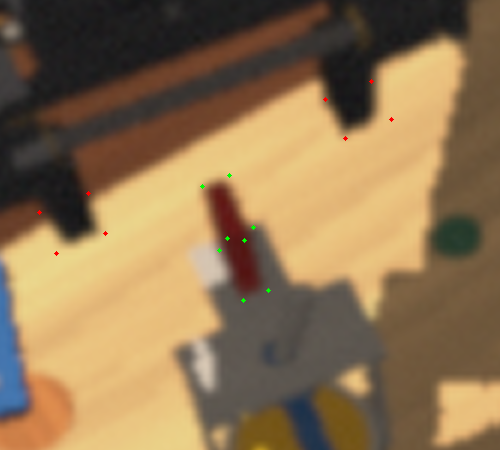

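Projected finger corners and grip corners land within about 1 px of the picture, so the hand-eye alignment is good to about 2 mm. Going down with the fingers open.

>>> apply_moves([
  {"travel": [-0.0009, -0.0003, 0.015], "turn": [0, 0.1, 0], "fingers": 0},
  {"travel": [0, 0, 0.015], "turn": [0, 0, 0], "fingers": 0},
  {"travel": [0, 0, 0.015], "turn": [0, 0, 0], "fingers": 0},
  {"travel": [0, 0, 0.01], "turn": [0, 0, 0], "fingers": 60},
  {"travel": [0, 0, 0.005], "turn": [0, 0, 0], "fingers": 120},
  {"travel": [0, 0, 0], "turn": [0, 0, 0], "fingers": 150},
  {"travel": [0, 0, 0], "turn": [0, 0, 0], "fingers": 170},
  {"travel": [0, 0, 0], "turn": [0, 0, 0], "fingers": 170},
])

```text
t: 5.3
position: [0.5198, -0.2183, 0.1991]
eef_rot: [-3.13, 0.022, 2.999]
wrist_force: [-0.0, 0.6, 0.8]
opening: 0.0568
```

Run:
```python
from go import *
delta([.515,-.216,.185])
ds=get_image("scene")
cv2.imwrite("pics/q1.png",crop(ds["img"],180,200,260,270,8))
```

```text
t 5.3 pos [ 0.5198 -0.2183  0.1991] rot [-3.13   0.022  2.999] open 0.0568
wf [-0.01  0.59  0.85] mom [-0.016  0.025 -0.035]
tool travel mm [ 5.4  1.7 14. ] turn deg [-0.64  1.25  0.01]
```

View pics/q1.png

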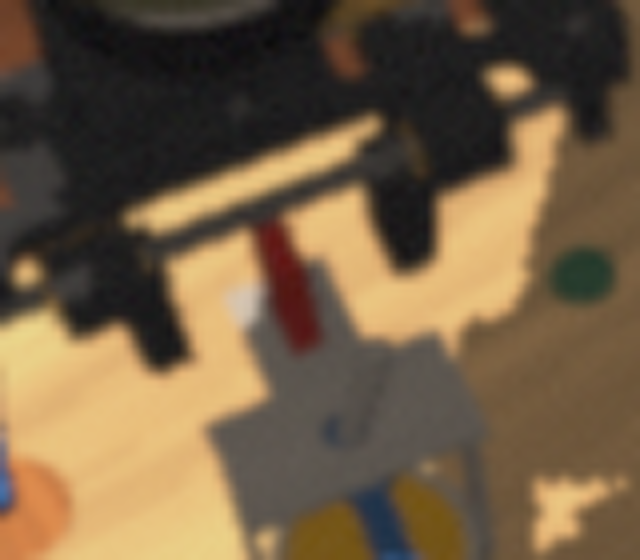

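The tool drifted 5 mm in x and tilted 1.3° over those rows, because each row starts again from the measured pose. I'll correct that while finishing the descent.

>>> apply_moves([
  {"travel": [0.0054, 0.0017, 0.003], "turn": [-0.64, 1.25, 0], "fingers": 170},
  {"travel": [0, 0, 0], "turn": [0, 0, 0], "fingers": 170},
])

```text
t: 5.52
position: [0.5147, -0.2159, 0.1972]
eef_rot: [-3.141, 0.0, 2.999]
wrist_force: [-0.1, -0.6, 0.2]
opening: 0.0396
```

```bash
python3 -c "
from go import *
delta([.515,-.216,.185])"
```

```text
t 5.52 pos [ 0.5147 -0.2159  0.1972] rot [-3.141  0.     2.999] open 0.0396
wf [-0.11 -0.56  0.21] mom [-0.056 -0.071  0.019]
tool travel mm [-0.3 -0.1 12.2] turn deg [-0.01  0.02  0.02]
```

>>> apply_moves([
  {"travel": [-0.0003, 0, 0.006], "turn": [0, 0, 0], "fingers": 170},
  {"travel": [0, 0, 0.006], "turn": [0, 0, 0], "fingers": 170},
  {"travel": [0, 0, 0], "turn": [0, 0, 0], "fingers": 190},
  {"travel": [0, 0, 0], "turn": [0, 0, 0], "fingers": 190},
])

```text
t: 5.85
position: [0.515, -0.216, 0.1842]
eef_rot: [-3.141, 0.0, 2.999]
wrist_force: [0.0, 0.0, 0.9]
opening: 0.0224
```

Run:
```python
from go import *
delta([.515,-.216,.185])
ds=get_image("scene")
cv2.imwrite("pics/q2.png",crop(ds["img"],180,200,260,270,8))
```

```text
t 5.85 pos [ 0.515  -0.216   0.1842] rot [-3.141  0.     2.999] open 0.0224
wf [0.01 0.01 0.92] mom [ 0.007 -0.009  0.014]
tool travel mm [-0.1 -0.  -0.8] turn deg [-0.01  0.02  0.01]
```

View pics/q2.png

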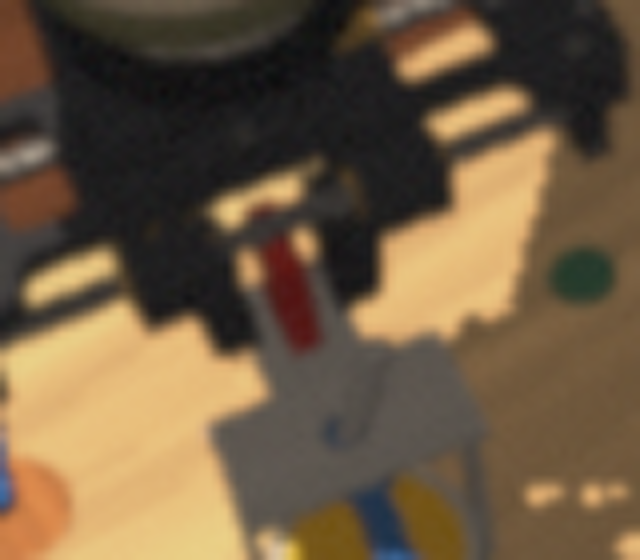

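The fingers straddle the grip with even gaps on both sides, left at crop (250,268) and right at (305,240). I'll close gently and slowly at 3 N.

>>> apply_moves([
  {"travel": [0, 0, -0.0008], "turn": [0, 0, 0], "fingers": 202},
  {"travel": [0, 0, 0], "turn": [0, 0, 0], "fingers": 208},
  {"travel": [0, 0, 0], "turn": [0, 0, 0], "fingers": 213},
  {"travel": [0, 0, 0], "turn": [0, 0, 0], "fingers": 216},
  {"travel": [0, 0, 0], "turn": [0, 0, 0], "fingers": 218},
  {"travel": [0, 0, 0], "turn": [0, 0, 0], "fingers": 220},
], newtons=3)

```text
t: 6.4
position: [0.5151, -0.216, 0.1853]
eef_rot: [-3.141, 0.001, 2.999]
wrist_force: [1.0, -0.5, 0.3]
opening: 0.0123
```

```bash
python3 -c "
from go import *
delta([.515,-.216,.185])"
```

```text
t 6.4 pos [ 0.5151 -0.216   0.1853] rot [-3.141e+00  1.000e-03  2.999e+00] open 0.0123
wf [ 1.02 -0.47  0.3 ] mom [0.003 0.036 0.018]
tool travel mm [0.1 0.  0.3] turn deg [-0.03  0.05  0.01]
```

>>> apply_moves([
  {"travel": [0.0001, 0, 0], "turn": [0, 0, 0], "fingers": 221},
  {"travel": [0, 0, 0], "turn": [0, 0, 0], "fingers": 222},
  {"travel": [0, 0, 0], "turn": [0, 0, 0], "fingers": 223},
  {"travel": [0, 0, 0], "turn": [0, 0, 0], "fingers": 224},
  {"travel": [0, 0, 0], "turn": [0, 0, 0], "fingers": 225},
  {"travel": [0, 0, 0], "turn": [0, 0, 0], "fingers": 226},
  {"travel": [0, 0, 0], "turn": [0, 0, 0], "fingers": 227},
  {"travel": [0, 0, 0], "turn": [0, 0, 0], "fingers": 228},
])

```text
t: 7.07
position: [0.515, -0.2159, 0.1854]
eef_rot: [-3.141, 0.001, 2.999]
wrist_force: [0.3, -0.4, 0.4]
opening: 0.01
```

```bash
python3 -c "
from go import *
delta([.515,-.216,.185])"
```

```text
t 7.07 pos [ 0.515  -0.2159  0.1854] rot [-3.141e+00  1.000e-03  2.999e+00] open 0.01
wf [ 0.27 -0.4   0.4 ] mom [0.029 0.021 0.066]
tool travel mm [ 0.  -0.1  0.4] turn deg [-0.01  0.05  0.02]
```

The opening stopped at 10.0 mm, which is the grip's thickness, and the side force stays below 0.5 N. Now I'll ramp the grip up in stages.

>>> apply_moves([
  {"travel": [0, 0, 0], "turn": [0, 0, 0], "fingers": 232},
  {"travel": [0, 0, 0], "turn": [0, 0, 0], "fingers": 236},
], newtons=8)

```text
t: 7.23
position: [0.515, -0.2159, 0.1855]
eef_rot: [-3.141, 0.001, 2.999]
wrist_force: [0.7, 0.4, 0.8]
opening: 0.01
```

>>> apply_moves([
  {"travel": [0, 0, 0], "turn": [0, 0, 0], "fingers": 245},
  {"travel": [0, 0, 0], "turn": [0, 0, 0], "fingers": 245},
], newtons=15)

```text
t: 7.4
position: [0.515, -0.2159, 0.1855]
eef_rot: [-3.141, 0.001, 2.999]
wrist_force: [0.2, 0.5, 0.5]
opening: 0.0098
```

>>> apply_moves([
  {"travel": [0, 0, 0], "turn": [0, 0, 0], "fingers": 255},
  {"travel": [0, 0, 0], "turn": [0, 0, 0], "fingers": 255},
], newtons=25)

```text
t: 7.57
position: [0.515, -0.2159, 0.1855]
eef_rot: [-3.141, 0.001, 2.999]
wrist_force: [-0.2, 0.3, 0.5]
opening: 0.0098
```

>>> apply_moves([
  {"travel": [0, 0, 0], "turn": [0, 0, 0], "fingers": 255},
  {"travel": [0, 0, 0], "turn": [0, 0, 0], "fingers": 255},
], newtons=40)

```text
t: 7.73
position: [0.515, -0.2159, 0.1855]
eef_rot: [-3.141, 0.001, 2.999]
wrist_force: [-0.2, -0.1, -0.4]
opening: 0.0096
```

```bash
python3 -c "
from go import *
delta([.515,-.216,.185])"
```

```text
t 7.73 pos [ 0.515  -0.2159  0.1855] rot [-3.141e+00  1.000e-03  2.999e+00] open 0.0096
wf [-0.2  -0.11 -0.39] mom [ 0.047 -0.049 -0.017]
tool travel mm [ 0.  -0.1  0.5] turn deg [-0.02  0.06  0.02]
```

The grip holds at 40 N and no load shows. I'll lift along the leaning prong, 0.36 mm to the stand's +y per mm of rise, in small steps while watching the side force.

>>> apply_moves([
  {"travel": [0, 0.0004, -0.001], "turn": [0, 0, 0], "fingers": 255},
  {"travel": [0, 0.0004, -0.001], "turn": [0, 0, 0], "fingers": 255},
  {"travel": [0, 0.0003, -0.001], "turn": [0, 0, 0], "fingers": 255},
  {"travel": [0, 0.0003, -0.001], "turn": [0, 0, 0], "fingers": 255},
], newtons=50)

```text
t: 8.07
position: [0.5143, -0.2139, 0.188]
eef_rot: [3.14, -0.004, 2.999]
wrist_force: [0.5, -0.7, -3.8]
opening: 0.0097
```

```bash
python3 -c "
from go import *
delta([.515,-.2145,.1895])"
```

```text
t 8.07 pos [ 0.5143 -0.2139  0.188 ] rot [ 3.14  -0.004  2.999] open 0.0097
wf [ 0.49 -0.74 -3.77] mom [0.048 0.183 0.013]
tool travel mm [-0.8 -0.5 -1.5] turn deg [ 0.09 -0.2   0.01]
```

```bash
cat >> go.py <<'E'
def lift(h,off=(0,0)):
    h=h/1000.
    s=arm.observe();print("h now",round((s["position"][2]-.1855)*1000,1),"lat err (x,y) mm",np.round(1000*(s["position"][:2]-[.515+.0688*(s["position"][2]-.1855),-.2159+.3575*(s["position"][2]-.1855)]),1))
    delta([.515+.0688*h+off[0],-.2159+.3575*h+off[1],.1855+h])
E
python3 -c "
from go import *
lift(8)"
```

```text
h now 2.5 lat err (x,y) mm [-0.9  1.1]
t 8.07 pos [ 0.5143 -0.2139  0.188 ] rot [ 3.14  -0.004  2.999] open 0.0097
wf [ 0.49 -0.74 -3.77] mom [0.048 0.183 0.013]
tool travel mm [-1.1  1.1 -5.5] turn deg [ 0.09 -0.2   0.01]
```

>>> apply_moves([
  {"travel": [-0.0004, 0.0001, -0.002], "turn": [0.1, -0.2, 0], "fingers": 255},
  {"travel": [-0.0003, 0.0004, -0.002], "turn": [0, 0, 0], "fingers": 255},
  {"travel": [-0.0003, 0.0006, -0.002], "turn": [0, 0, 0], "fingers": 255},
])

```text
t: 8.32
position: [0.5152, -0.2127, 0.1939]
eef_rot: [3.141, -0.001, 2.999]
wrist_force: [1.1, -0.1, -3.4]
opening: 0.0092
```

```bash
python3 -c "
from go import *
lift(14)"
```

```text
h now 8.4 lat err (x,y) mm [-0.4  0.2]
t 8.32 pos [ 0.5152 -0.2127  0.1939] rot [ 3.141e+00 -1.000e-03  2.999e+00] open 0.0092
wf [ 1.06 -0.12 -3.36] mom [ 0.044  0.123 -0.001]
tool travel mm [-0.5  1.9 -5.6] turn deg [ 0.02 -0.08  0.01]
```

>>> apply_moves([
  {"travel": [-0.0002, 0.0006, -0.002], "turn": [0, -0.1, 0], "fingers": 255},
  {"travel": [-0.0002, 0.0006, -0.002], "turn": [0, 0, 0], "fingers": 255},
  {"travel": [-0.0001, 0.0007, -0.002], "turn": [0, 0, 0], "fingers": 255},
])

```text
t: 8.57
position: [0.516, -0.2106, 0.2005]
eef_rot: [3.141, 0.0, 2.999]
wrist_force: [-0.1, -0.0, -5.0]
opening: 0.0098
```

Run:
```python
from go import *
lift(20)
ds=get_image("scene")
cv2.imwrite("pics/r1.png",crop(ds["img"],180,190,260,270,7))
```

```text
h now 15.0 lat err (x,y) mm [-0.  -0.1]
t 8.57 pos [ 0.516  -0.2106  0.2005] rot [3.141 0.    2.999] open 0.0098
wf [-0.06 -0.01 -4.99] mom [0.064 0.174 0.013]
tool travel mm [-0.1  1.9 -5. ] turn deg [0.03 0.02 0.01]
```

View pics/r1.png

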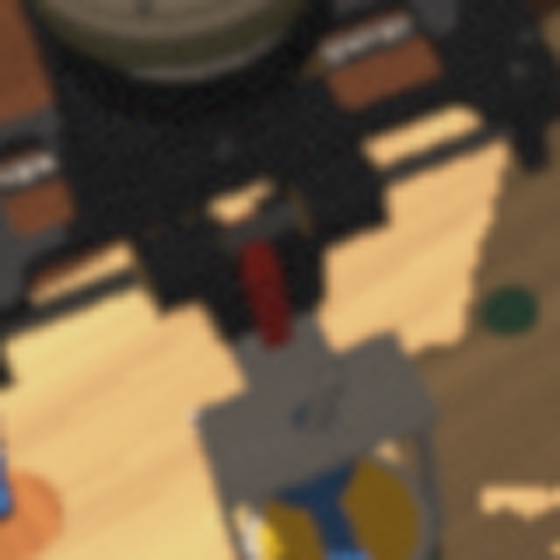

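The can is rising level: the plate is at crop (315,410) with the prong still in the eye, and the side force is near zero. Continuing.

>>> apply_moves([
  {"travel": [0, 0.0006, -0.002], "turn": [0, 0, 0], "fingers": 255},
  {"travel": [-0.0001, 0.0007, -0.002], "turn": [0, 0, 0], "fingers": 255},
  {"travel": [-0.0001, 0.0007, -0.002], "turn": [0, 0, 0], "fingers": 255},
])

```text
t: 8.87
position: [0.5165, -0.2084, 0.2073]
eef_rot: [3.141, 0.0, 2.999]
wrist_force: [0.0, 0.9, -4.8]
opening: 0.0098
```

```bash
python3 -c "
from go import *
lift(27)"
```

```text
h now 21.8 lat err (x,y) mm [-0.  -0.3]
t 8.87 pos [ 0.5165 -0.2084  0.2073] rot [3.141 0.    2.999] open 0.0098
wf [ 0.    0.85 -4.76] mom [-0.005  0.182 -0.027]
tool travel mm [-0.1  2.2 -5.2] turn deg [0.03 0.02 0.02]
```

>>> apply_moves([
  {"travel": [0, 0.0009, -0.002], "turn": [0, 0, 0], "fingers": 255},
  {"travel": [0, 0.0009, -0.002], "turn": [0, 0, 0], "fingers": 255},
  {"travel": [-0.0001, 0.0009, -0.002], "turn": [0, 0, 0], "fingers": 255},
])

```text
t: 9.12
position: [0.517, -0.2056, 0.2141]
eef_rot: [3.141, 0.001, 2.999]
wrist_force: [-0.1, 0.5, -3.7]
opening: 0.0097
```

```bash
python3 -c "
from go import *
lift(34)"
```

```text
h now 28.6 lat err (x,y) mm [0.1 0.1]
t 9.12 pos [ 0.517  -0.2056  0.2141] rot [3.141e+00 1.000e-03 2.999e+00] open 0.0097
wf [-0.12  0.52 -3.68] mom [ 0.034  0.137 -0.045]
tool travel mm [-0.   1.8 -5.4] turn deg [0.01 0.04 0.01]
```

>>> apply_moves([
  {"travel": [0, 0.0008, -0.002], "turn": [0, 0, 0], "fingers": 255},
  {"travel": [-0.0001, 0.0008, -0.002], "turn": [0, 0, 0], "fingers": 255},
  {"travel": [-0.0001, 0.0008, -0.002], "turn": [0, 0, 0], "fingers": 255},
])

```text
t: 9.37
position: [0.5177, -0.2029, 0.2208]
eef_rot: [3.142, 0.001, 2.999]
wrist_force: [0.1, 0.1, -4.3]
opening: 0.0098
```

```bash
python3 -c "
from go import *
lift(41)"
```

```text
h now 35.3 lat err (x,y) mm [0.2 0.3]
t 9.37 pos [ 0.5177 -0.2029  0.2208] rot [3.142e+00 1.000e-03 2.999e+00] open 0.0098
wf [ 0.14  0.08 -4.29] mom [-0.003  0.128 -0.002]
tool travel mm [ 0.1  1.7 -5.7] turn deg [0.   0.05 0.02]
```

>>> apply_moves([
  {"travel": [0, 0.0007, -0.002], "turn": [0, 0, 0], "fingers": 255},
  {"travel": [0, 0.0006, -0.002], "turn": [0, 0, 0], "fingers": 255},
  {"travel": [0, 0.0003, -0.002], "turn": [0, 0, 0], "fingers": 255},
  {"travel": [0, 0, -0.002], "turn": [0, 0, 0], "fingers": 255},
  {"travel": [0, 0, -0.002], "turn": [0, 0, 0], "fingers": 255},
  {"travel": [0, 0, -0.002], "turn": [0, 0, 0], "fingers": 255},
])

```text
t: 9.87
position: [0.5179, -0.201, 0.2342]
eef_rot: [3.142, 0.001, 2.999]
wrist_force: [-0.1, 0.2, -4.0]
opening: 0.0095
```

Run:
```python
from go import *
lift(53)
ds=get_image("scene")
cv2.imwrite("pics/r2.png",crop(ds["img"],180,190,260,290,6))
```

```text
h now 48.7 lat err (x,y) mm [-0.4 -2.5]
t 9.87 pos [ 0.5179 -0.201   0.2342] rot [3.142e+00 1.000e-03 2.999e+00] open 0.0095
wf [-0.13  0.18 -3.99] mom [0.003 0.128 0.009]
tool travel mm [-0.1  4.1 -4.3] turn deg [0.   0.06 0.02]
```

View pics/r2.png

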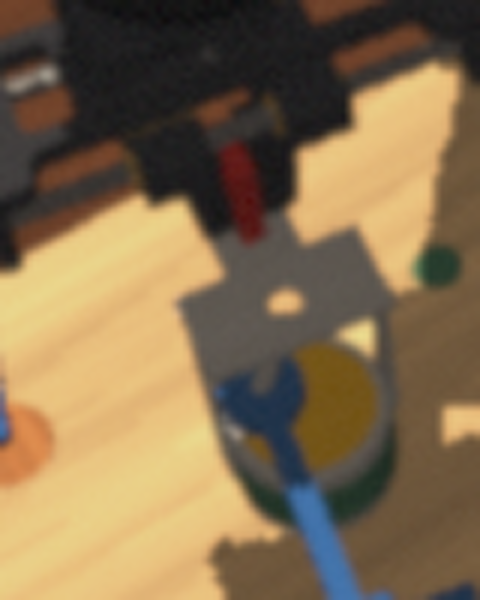

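The bench shows through the eye at crop (285,300) and the prong tip is now below the plate, so the eye is past the tip. The left bail upright at crop (205,390) is close to the collar, so I'll recentre sideways before drawing off.

>>> apply_moves([
  {"travel": [0, 0, -0.002], "turn": [0, 0, 0], "fingers": 255},
  {"travel": [0, 0, -0.002], "turn": [0, 0, 0], "fingers": 255},
  {"travel": [0, -0.003, 0], "turn": [0, 0, 0], "fingers": 255},
  {"travel": [0, -0.004, 0], "turn": [0, 0, 0], "fingers": 255},
  {"travel": [0, -0.004, 0], "turn": [0, 0, 0], "fingers": 255},
  {"travel": [0, -0.002, 0], "turn": [0, 0, 0], "fingers": 255},
  {"travel": [0, 0, 0], "turn": [0, 0, 0], "fingers": 255},
])

```text
t: 10.5
position: [0.5159, -0.2156, 0.239]
eef_rot: [-3.141, 0.002, 2.999]
wrist_force: [0.1, 0.7, -3.3]
opening: 0.0095
```

Run:
```python
from go import *
delta([.515,-.2159,.2385])
ds=get_image("scene")
cv2.imwrite("pics/r3.png",crop(ds["img"],180,190,260,290,6))
```

```text
t 10.5 pos [ 0.5159 -0.2156  0.239 ] rot [-3.141e+00  2.000e-03  2.999e+00] open 0.0095
wf [ 0.13  0.75 -3.29] mom [0.055 0.145 0.053]
tool travel mm [ 0.9 -0.4  0.5] turn deg [-0.03  0.09  0.01]
```

View pics/r3.png

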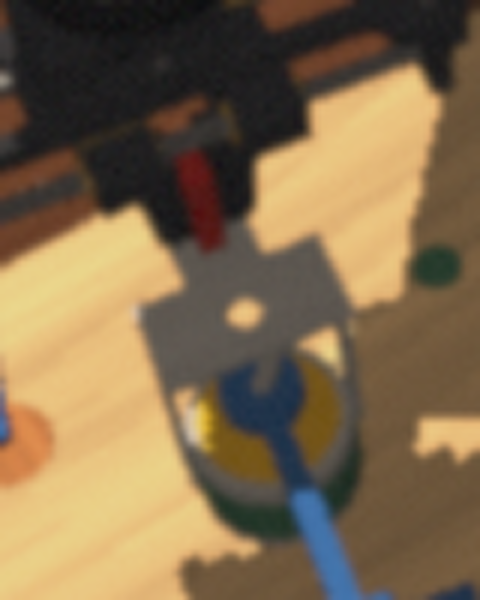

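The collar now sits centred between the uprights, at crop (262,395). Drawing off along the stand's -x, which is close to tool +x.

>>> apply_moves([
  {"travel": [0.008, 0.0004, 0], "turn": [0, 0, 0], "fingers": 255},
  {"travel": [0.012, 0.0006, 0], "turn": [0, 0, 0], "fingers": 255},
  {"travel": [0.012, 0.0006, 0], "turn": [0, 0, 0], "fingers": 255},
])

```text
t: 10.8
position: [0.4839, -0.2092, 0.2382]
eef_rot: [-3.142, 0.001, 3.0]
wrist_force: [-0.3, 0.7, -3.4]
opening: 0.0097
```

```bash
python3 -c "
from go import *
delta([.515-.110*.982,-.2159+.110*.189,.2385])"
```

```text
t 10.8 pos [ 0.4839 -0.2092  0.2382] rot [-3.142e+00  1.000e-03  3.000e+00] open 0.0097
wf [-0.34  0.75 -3.44] mom [-0.006  0.252  0.072]
tool travel mm [78.2  3.1 -0.5] turn deg [-0.    0.08  0.06]
```

>>> apply_moves([
  {"travel": [0.014, 0.0006, 0], "turn": [0, 0, 0], "fingers": 255},
  {"travel": [0.016, 0.0006, 0], "turn": [0, 0, 0], "fingers": 255},
  {"travel": [0.016, 0.0006, 0], "turn": [0, 0, 0], "fingers": 255},
  {"travel": [0.016, 0.0006, 0], "turn": [0, 0, 0], "fingers": 255},
  {"travel": [0.012, 0.0006, 0], "turn": [0, 0, 0], "fingers": 255},
  {"travel": [0.004, 0, 0], "turn": [0, 0, 0], "fingers": 255},
  {"travel": [0, 0, 0], "turn": [0, 0, 0], "fingers": 255},
])

```text
t: 11.38
position: [0.3985, -0.1914, 0.238]
eef_rot: [3.141, -0.0, 3.0]
wrist_force: [0.7, 0.1, -3.8]
opening: 0.0096
```

Run:
```python
from go import *
delta([.515-.110*.982,-.2159+.110*.189,.2385])
ds=get_image("scene")
cv2.imwrite("pics/r4.png",crop(ds["img"],150,150,270,300,4))
```

```text
t 11.38 pos [ 0.3985 -0.1914  0.238 ] rot [ 3.141 -0.     3.   ] open 0.0096
wf [ 0.69  0.13 -3.85] mom [ 0.055 -0.118  0.002]
tool travel mm [-8.9 -2.4 -0.5] turn deg [ 0.02 -0.02  0.09]
```

View pics/r4.png

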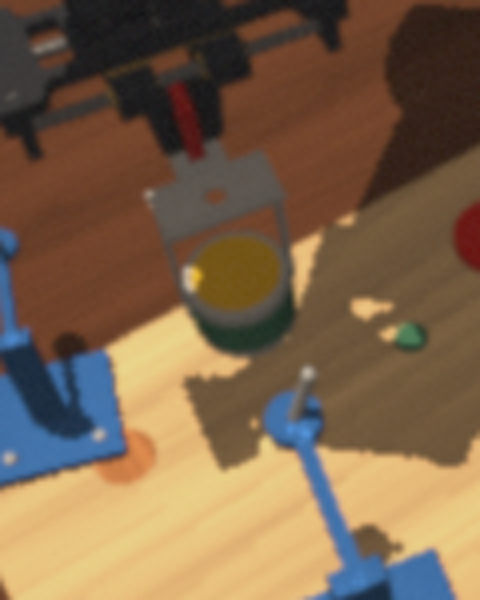

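The can hangs clear of the hook, plate at crop (215,195) and hook at (292,418), and it is level. I'll raise it and carry it to the dish.

>>> apply_moves([
  {"travel": [0, 0, -0.008], "turn": [0, 0, 0], "fingers": 255},
  {"travel": [0, 0, -0.012], "turn": [0, 0, 0], "fingers": 255},
  {"travel": [0, 0.004, -0.012], "turn": [0, 0, 0], "fingers": 255},
  {"travel": [-0.002, 0.01, -0.008], "turn": [0, 0, 0], "fingers": 255},
  {"travel": [-0.004, 0.016, 0], "turn": [0, 0, 0], "fingers": 255},
  {"travel": [-0.005, 0.022, 0], "turn": [0, 0, 0], "fingers": 255},
  {"travel": [-0.006, 0.026, 0], "turn": [0, 0, 0], "fingers": 255},
  {"travel": [-0.006, 0.028, 0], "turn": [0, 0, 0], "fingers": 255},
  {"travel": [-0.006, 0.028, 0], "turn": [0, 0, 0], "fingers": 255},
  {"travel": [-0.006, 0.028, 0], "turn": [0, 0, 0], "fingers": 255},
])

```text
t: 12.27
position: [0.4635, -0.032, 0.2844]
eef_rot: [-3.14, 0.006, 2.994]
wrist_force: [0.9, -0.8, -3.4]
opening: 0.0097
```

```bash
python3 -c "
from go import *
delta([.5719,.2584,.275],3.0)"
```

```text
t 12.27 pos [ 0.4635 -0.032   0.2844] rot [-3.14   0.006  2.994] open 0.0097
wf [ 0.9  -0.81 -3.38] mom [ 0.053  0.025 -0.002]
tool travel mm [-64.4 303.2   9.3] turn deg [-0.1   0.34 -0.34]
```

>>> apply_moves([
  {"travel": [-0.006, 0.028, 0], "turn": [-0.1, 0.3, -0.3], "fingers": 255},
  {"travel": [-0.006, 0.028, 0], "turn": [0, 0, 0], "fingers": 255},
  {"travel": [-0.006, 0.028, 0], "turn": [0, 0, 0], "fingers": 255},
  {"travel": [-0.006, 0.028, 0], "turn": [0, 0, 0], "fingers": 255},
  {"travel": [-0.006, 0.028, 0], "turn": [0, 0, 0], "fingers": 255},
  {"travel": [-0.006, 0.026, 0], "turn": [0, 0, 0], "fingers": 255},
  {"travel": [-0.005, 0.024, 0], "turn": [0, 0, 0], "fingers": 255},
  {"travel": [-0.005, 0.02, 0], "turn": [0, 0, 0], "fingers": 255},
  {"travel": [-0.005, 0.016, 0], "turn": [0, 0, 0], "fingers": 255},
  {"travel": [-0.003, 0.01, 0], "turn": [0, 0, 0], "fingers": 255},
])

```text
t: 13.1
position: [0.5548, 0.2208, 0.2873]
eef_rot: [3.137, 0.002, 3.01]
wrist_force: [0.1, -1.9, -2.6]
opening: 0.0095
```

```bash
python3 -c "
from go import *
delta([.5719,.2584,.275],3.0)"
```

```text
t 13.1 pos [0.5548 0.2208 0.2873] rot [3.137e+00 2.000e-03 3.010e+00] open 0.0095
wf [ 0.09 -1.88 -2.59] mom [-0.288  0.208 -0.021]
tool travel mm [-12.   39.5  12.5] turn deg [0.27 0.12 0.57]
```

>>> apply_moves([
  {"travel": [-0.004, 0.012, 0.003], "turn": [0.2, 0.1, 0.4], "fingers": 255},
  {"travel": [-0.004, 0.012, 0.004], "turn": [0, 0, 0], "fingers": 255},
  {"travel": [-0.002, 0.008, 0.004], "turn": [0, 0, 0], "fingers": 255},
  {"travel": [0, 0.003, 0], "turn": [0, 0, 0], "fingers": 255},
  {"travel": [0, 0, 0], "turn": [0, 0, 0], "fingers": 255},
])

```text
t: 13.52
position: [0.5699, 0.2633, 0.2755]
eef_rot: [3.139, -0.001, 3.009]
wrist_force: [-0.4, -0.6, -3.0]
opening: 0.0098
```

Run:
```python
from go import *
delta([.5719,.2584,.275],3.0)
ds=get_image("scene");dt=get_image("top")
cv2.imwrite("pics/s1.png",crop(ds["img"],310,110,460,240,5));cv2.imwrite("pics/s2.png",crop(dt["img"],160,130,270,230,6))
```

```text
t 13.52 pos [0.5699 0.2633 0.2755] rot [ 3.139e+00 -1.000e-03  3.009e+00] open 0.0098
wf [-0.39 -0.58 -3.01] mom [-0.153  0.176 -0.012]
tool travel mm [-2.6 -4.6  0.4] turn deg [ 0.16 -0.07  0.51]
```

View pics/s1.png

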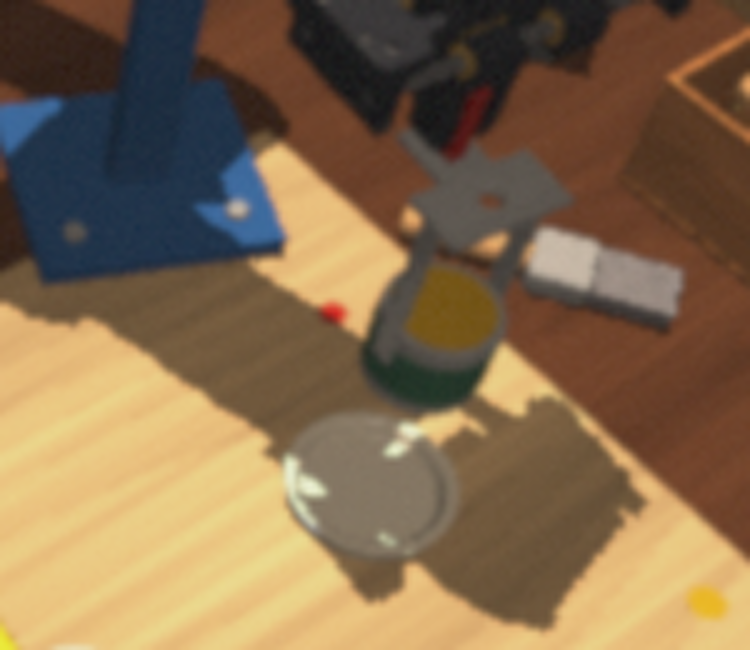

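View pics/s2.png

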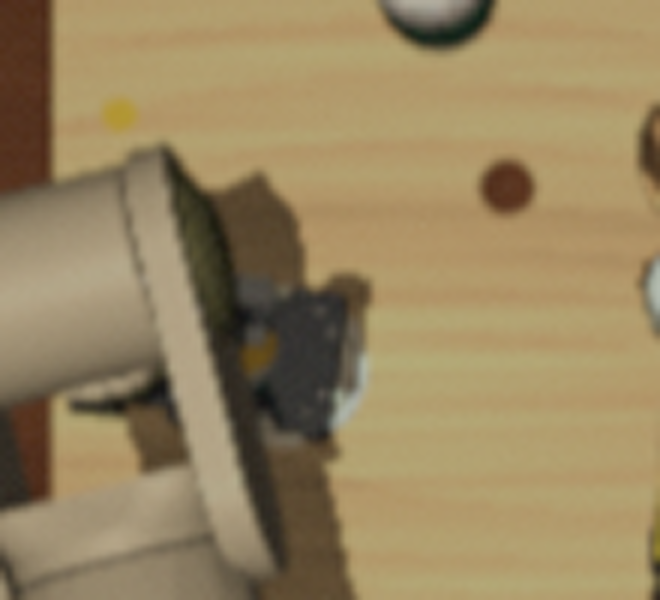

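```bash
cat > can.py <<'E'
from go import *
th=np.linspace(0,2*np.pi,60)
def canpts():
    c=lambda z,r=32:np.c_[r*np.cos(th),r*np.sin(th),np.full(60,z)]
    sq=lambda x0,x1,y0,y1,z:np.array([[x0,y0,z],[x1,y0,z],[x1,y1,z],[x0,y1,z]],float)
    return [(c(0),(0,255,0)),(c(50),(0,255,0)),(sq(-18,18,-35,35,132),(0,255,255)),(sq(-50,-26,-5,5,178),(255,255,0)),(sq(-50,-26,-5,5,132),(255,255,0)),(c(128,6),(255,0,255))]
def pose(off=(-.038,0,.1635),tilt=(0,0)):
    s=arm.observe();Rc=rot(s["eef_rot"]);o=s["position"]+Rc@np.array(off)
    Rcan=Rc@np.diag([-1,1,-1.])@R.from_euler('xy',tilt).as_matrix()
    return o,Rcan
def overlay(d,b,k,name,o,Rcan):
    x0,y0,x1,y1=b;im=crop(d["img"],x0,y0,x1,y1,k)
    for P,col in canpts():
        uv=((proj(d,o+(P/1000.)@Rcan.T)-[x0,y0]+.5)*k-.5).round().astype(np.int32)
        cv2.polylines(im,[uv.reshape(-1,1,2)],True,col,1)
    cv2.imwrite(name,im)
E
python3 - <<'E'
from can import *
ds=get_image("scene");o,Rc=pose();print("can",o.round(4),"z",Rc[:,2].round(3))
overlay(ds,(370,110,430,200),7,"pics/s3.png",o,Rc)
E
```

```text
can [0.6075 0.2573 0.1123] z [ 0.    -0.003  1.   ]
```

View pics/s3.png

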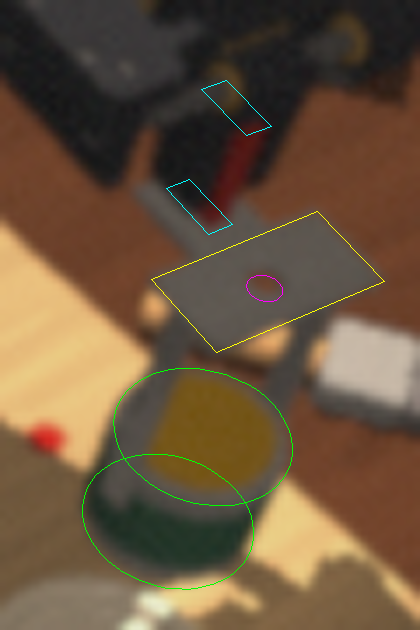

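The overlay of the expected upright can matches the picture within 1–2 px, so it has not slipped or tilted. I'll centre it and start down.

>>> apply_moves([
  {"travel": [-0.0026, -0.0046, 0.005], "turn": [0.1, -0.1, 0.5], "fingers": 255},
  {"travel": [0, 0, 0.012], "turn": [0, 0, 0], "fingers": 255},
  {"travel": [0, 0, 0.015], "turn": [0, 0, 0], "fingers": 255},
  {"travel": [0, 0, 0.015], "turn": [0, 0, 0], "fingers": 255},
  {"travel": [0, 0, 0.01], "turn": [0, 0, 0], "fingers": 255},
  {"travel": [0, 0, 0.003], "turn": [0, 0, 0], "fingers": 255},
])

```text
t: 14.17
position: [0.573, 0.2518, 0.2157]
eef_rot: [3.14, 0.007, 2.991]
wrist_force: [0.8, -0.2, -3.3]
opening: 0.0096
```

```bash
python3 -c "
from go import *
delta([.5719,.2584,.200],3.0)"
```

```text
t 14.17 pos [0.573  0.2518 0.2157] rot [3.14  0.007 2.991] open 0.0096
wf [ 0.84 -0.21 -3.25] mom [ 0.014  0.161 -0.004]
tool travel mm [ 2.2  6.4 15.7] turn deg [ 0.06  0.42 -0.51]
```

>>> apply_moves([
  {"travel": [0.002, 0.005, 0.006], "turn": [0, 0.4, -0.4], "fingers": 255},
  {"travel": [0, 0, 0.005], "turn": [0, 0, 0], "fingers": 255},
  {"travel": [0, 0, 0.002], "turn": [0, 0, 0], "fingers": 255},
  {"travel": [0, 0, 0], "turn": [0, 0, 0], "fingers": 255},
])

```text
t: 14.5
position: [0.5721, 0.2559, 0.2021]
eef_rot: [3.141, 0.0, 2.996]
wrist_force: [0.0, 0.3, -4.1]
opening: 0.0099
```

```bash
python3 -c "
from go import *
delta([.5719,.2584,.195],3.0)"
```

```text
t 14.5 pos [0.5721 0.2559 0.2021] rot [3.141 0.    2.996] open 0.0099
wf [ 0.03  0.31 -4.15] mom [ 0.063  0.106 -0.025]
tool travel mm [0.5 2.5 7.1] turn deg [ 0.05  0.01 -0.22]
```

>>> apply_moves([
  {"travel": [0.0005, 0.0025, 0.003], "turn": [0, 0, -0.2], "fingers": 255},
  {"travel": [0, 0, 0.003], "turn": [0, 0, 0], "fingers": 255},
  {"travel": [0, 0, 0], "turn": [0, 0, 0], "fingers": 255},
])

```text
t: 14.75
position: [0.5723, 0.2588, 0.1966]
eef_rot: [3.14, 0.002, 3.0]
wrist_force: [-1.1, -0.7, -3.2]
opening: 0.0095
```

Run:
```python
from can import *
delta([.5719,.2584,.180],3.0)
ds=get_image("scene");o,Rc=pose();print("can",o.round(4),"z",Rc[:,2].round(3))
overlay(ds,(340,130,430,230),6,"pics/s4.png",o,Rc)
cv2.imwrite("pics/s5.png",crop(ds["img"],340,130,430,230,6))
```

```text
t 14.75 pos [0.5723 0.2588 0.1966] rot [3.14e+00 2.00e-03 3.00e+00] open 0.0095
wf [-1.08 -0.72 -3.21] mom [ 0.049  0.126 -0.013]
tool travel mm [ 0.4 -0.5 16.6] turn deg [0.09 0.13 0.01]
can [0.6105 0.2537 0.0335] z [-0.003 -0.001  1.   ]
```

View pics/s4.png

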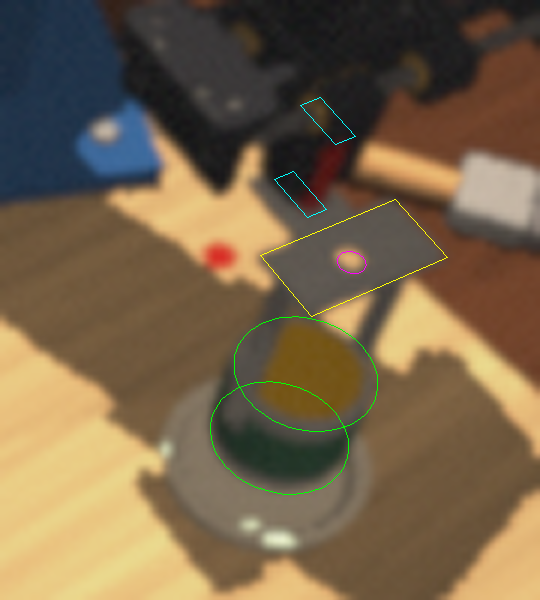

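View pics/s5.png

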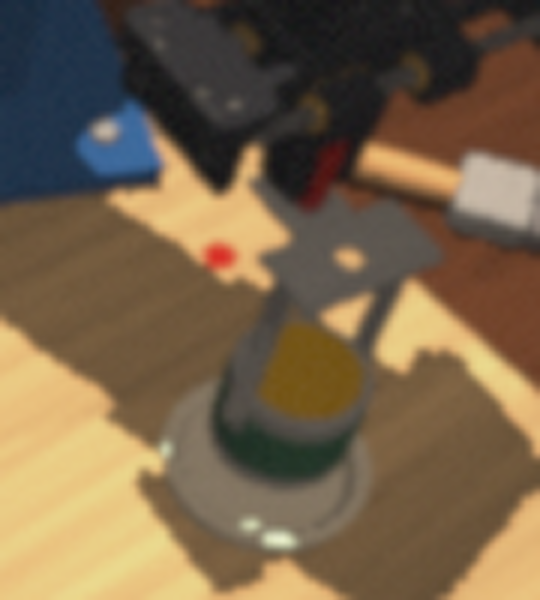

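The can, bottom edge at crop (285,482), hangs inside the dish outline and level, and the eye at (349,258) matches the prediction to 1 px. Lowering further.

>>> apply_moves([
  {"travel": [0.0004, -0.0005, 0.005], "turn": [0.1, 0.1, 0], "fingers": 255},
  {"travel": [0, 0, 0.005], "turn": [0, 0, 0], "fingers": 255},
  {"travel": [0, 0, 0.003], "turn": [0, 0, 0], "fingers": 255},
  {"travel": [0, 0, 0], "turn": [0, 0, 0], "fingers": 255},
])

```text
t: 15.13
position: [0.572, 0.2584, 0.1831]
eef_rot: [3.141, 0.002, 3.0]
wrist_force: [0.6, -0.3, -3.8]
opening: 0.0095
```

Run:
```python
from can import *
delta([.5719,.2584,.175],3.0)
```

```text
t 15.13 pos [0.572  0.2584 0.1831] rot [3.141e+00 2.000e-03 3.000e+00] open 0.0095
wf [ 0.65 -0.27 -3.79] mom [0.012 0.219 0.047]
tool travel mm [ 0.1 -0.   8.1] turn deg [0.01 0.09 0.01]
```

>>> apply_moves([
  {"travel": [0, 0, 0.003], "turn": [0, 0.1, 0], "fingers": 255},
  {"travel": [0, 0, 0.003], "turn": [0, 0, 0], "fingers": 255},
  {"travel": [0, 0, 0.001], "turn": [0, 0, 0], "fingers": 255},
  {"travel": [0, 0, 0], "turn": [0, 0, 0], "fingers": 255},
])

```text
t: 15.47
position: [0.572, 0.2583, 0.175]
eef_rot: [3.142, -0.001, 3.0]
wrist_force: [0.2, -0.0, -2.9]
opening: 0.0099
```

Run:
```python
from can import *
delta([.5719,.2584,.1685],3.0)
ds=get_image("scene");o,Rc=pose();print("can",o.round(4))
cv2.imwrite("pics/s6.png",crop(ds["img"],340,130,430,230,6))
```

```text
t 15.47 pos [0.572  0.2583 0.175 ] rot [ 3.142e+00 -1.000e-03  3.000e+00] open 0.0099
wf [ 0.16 -0.03 -2.88] mom [0.063 0.129 0.069]
tool travel mm [0.1 0.  6.5] turn deg [ 0.   -0.05  0.01]
can [0.6095 0.2531 0.0116]
```

View pics/s6.png

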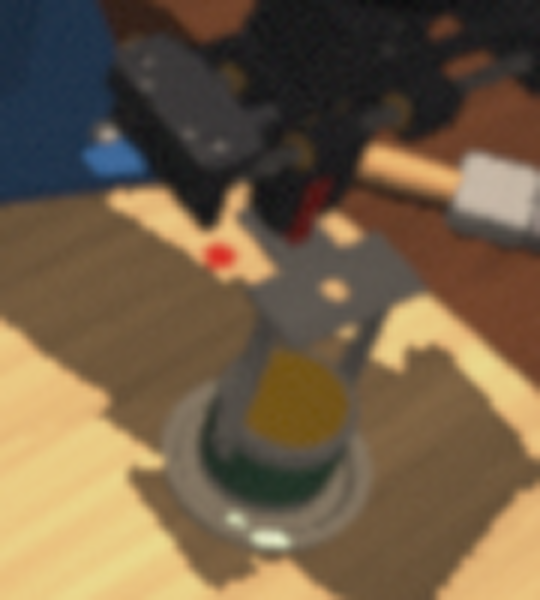

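The can sits within the dish, slightly above the floor, with its bottom centred near crop (270,460). The last millimetres go slowly while watching the load.

>>> apply_moves([
  {"travel": [0, 0, 0.0015], "turn": [0, 0, 0], "fingers": 255},
  {"travel": [0, 0, 0.0015], "turn": [0, 0, 0], "fingers": 255},
  {"travel": [0, 0, 0.001], "turn": [0, 0, 0], "fingers": 255},
])

```text
t: 15.77
position: [0.5723, 0.2584, 0.1713]
eef_rot: [3.141, 0.0, 3.0]
wrist_force: [0.6, -0.2, -3.0]
opening: 0.0098
```

Run:
```python
from can import *
delta([.5719,.2584,.1685],3.0)
```

```text
t 15.77 pos [0.5723 0.2584 0.1713] rot [3.141 0.    3.   ] open 0.0098
wf [ 0.6  -0.24 -2.98] mom [ 0.074  0.127 -0.005]
tool travel mm [ 0.4 -0.1  2.8] turn deg [0.03 0.02 0.01]
```

>>> apply_moves([
  {"travel": [0.0003, 0, 0.001], "turn": [0, 0, 0], "fingers": 255},
  {"travel": [0, 0, 0.001], "turn": [0, 0, 0], "fingers": 255},
])

```text
t: 15.93
position: [0.572, 0.2585, 0.1692]
eef_rot: [3.141, 0.001, 3.0]
wrist_force: [-0.3, -0.2, -3.6]
opening: 0.0095
```

Run:
```python
from can import *
delta([.5719,.2584,.1685],3.0)
```

```text
t 15.93 pos [0.572  0.2585 0.1692] rot [3.141e+00 1.000e-03 3.000e+00] open 0.0095
wf [-0.28 -0.16 -3.57] mom [ 0.043  0.039 -0.058]
tool travel mm [ 0.1 -0.1  0.7] turn deg [0.03 0.03 0.01]
```

>>> apply_moves([
  {"travel": [0, 0, 0.0007], "turn": [0, 0, 0], "fingers": 255},
  {"travel": [0, 0, 0.0005], "turn": [0, 0, 0], "fingers": 255},
])

```text
t: 16.1
position: [0.5719, 0.2587, 0.1687]
eef_rot: [3.141, 0.001, 3.0]
wrist_force: [-1.6, -0.3, 3.1]
opening: 0.0097
```

Run:
```python
from can import *
delta([.5719,.2584,.1685],3.0)
```

```text
t 16.1 pos [0.5719 0.2587 0.1687] rot [3.141e+00 1.000e-03 3.000e+00] open 0.0097
wf [-1.57 -0.26  3.14] mom [-0.066  0.437 -0.014]
tool travel mm [-0.1 -0.2  0.2] turn deg [0.06 0.06 0.02]
```

It touched at can height 0.0052, which matches the 5 mm floor, with only about 7 N on the dish. The moment suggests the near edge touched first, so I'll ease the grip in stages and let the can settle flat before opening.

>>> apply_moves([
  {"travel": [0, 0, 0], "turn": [0, 0, 0], "fingers": 255},
  {"travel": [0, 0, 0], "turn": [0, 0, 0], "fingers": 255},
], newtons=20)

```text
t: 16.27
position: [0.5719, 0.2587, 0.1688]
eef_rot: [3.14, 0.001, 3.0]
wrist_force: [0.7, -0.3, -3.7]
opening: 0.0098
```

>>> apply_moves([
  {"travel": [0, 0, 0], "turn": [0, 0, 0], "fingers": 255},
  {"travel": [0, 0, 0], "turn": [0, 0, 0], "fingers": 255},
], newtons=8)

```text
t: 16.43
position: [0.5721, 0.2587, 0.1688]
eef_rot: [3.14, 0.002, 3.0]
wrist_force: [-0.3, 0.6, -2.3]
opening: 0.0096
```

>>> apply_moves([
  {"travel": [0, 0, 0], "turn": [0, 0, 0], "fingers": 240},
  {"travel": [0, 0, 0], "turn": [0, 0, 0], "fingers": 235},
  {"travel": [0, 0, 0], "turn": [0, 0, 0], "fingers": 232},
], newtons=3)

```text
t: 16.68
position: [0.5725, 0.2587, 0.169]
eef_rot: [3.14, 0.003, 3.0]
wrist_force: [-0.5, -0.2, -1.9]
opening: 0.0099
```

Run:
```python
from can import *
delta([.5719,.2584,.1685],3.0)
ds=get_image("scene");o,Rc=pose();print("can",o.round(4))
overlay(ds,(340,130,430,230),6,"pics/s7.png",np.array([.6095,.253,.005]),R.from_euler('z',3.0-np.pi).as_matrix())
```

```text
t 16.68 pos [0.5725 0.2587 0.169 ] rot [3.14e+00 3.00e-03 3.00e+00] open 0.0099
wf [-0.46 -0.15 -1.89] mom [-0.003  0.064 -0.033]
tool travel mm [ 0.5 -0.3  0.5] turn deg [0.09 0.18 0.02]
can [0.6106 0.2535 0.0056]
```

View pics/s7.png

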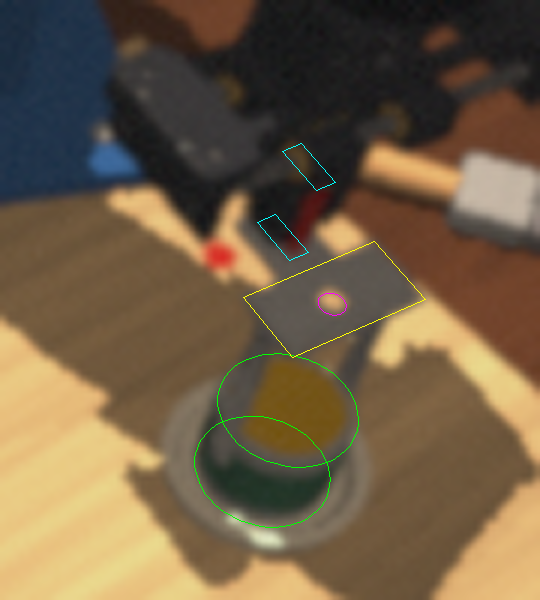

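The wrist still carries about 2 N, so I'll lower a little more to put the full weight on the dish before opening.

>>> apply_moves([
  {"travel": [0.0004, 0, 0.0007], "turn": [0, 0.2, 0], "fingers": 232},
  {"travel": [0, 0, 0.0005], "turn": [0, 0, 0], "fingers": 232},
])

```text
t: 16.9
position: [0.5722, 0.2589, 0.1688]
eef_rot: [3.139, 0.0, 3.0]
wrist_force: [-2.7, 1.0, 3.0]
opening: 0.0099
```

Run:
```python
from can import *
delta([.5719,.2584,.1685],3.0)
```

```text
t 16.9 pos [0.5722 0.2589 0.1688] rot [3.139 0.    3.   ] open 0.0099
wf [-2.67  0.99  3.02] mom [-0.024  0.287  0.02 ]
tool travel mm [ 0.2 -0.5  0.3] turn deg [0.13 0.03 0.02]
```

>>> apply_moves([
  {"travel": [0, 0, 0], "turn": [0, 0, 0], "fingers": 228},
  {"travel": [0, 0, 0], "turn": [0, 0, 0], "fingers": 226},
  {"travel": [0, 0, 0], "turn": [0, 0, 0], "fingers": 225},
  {"travel": [0, 0, 0], "turn": [0, 0, 0], "fingers": 224},
  {"travel": [0, 0, 0], "turn": [0, 0, 0], "fingers": 223},
  {"travel": [0, 0, 0], "turn": [0, 0, 0], "fingers": 222},
  {"travel": [0, 0, 0], "turn": [0, 0, 0], "fingers": 220},
  {"travel": [0, 0, 0], "turn": [0, 0, 0], "fingers": 218},
])

```text
t: 17.57
position: [0.5728, 0.2589, 0.1692]
eef_rot: [3.139, 0.003, 3.0]
wrist_force: [0.5, 0.2, 0.1]
opening: 0.0128
```

Run:
```python
from can import *
delta([.5719,.2584,.1685],3.0)
ds=get_image("scene")
overlay(ds,(340,130,430,230),6,"pics/s8.png",np.array([.6095,.253,.005]),R.from_euler('z',3.0-np.pi).as_matrix())
```

```text
t 17.57 pos [0.5728 0.2589 0.1692] rot [3.139e+00 3.000e-03 3.000e+00] open 0.0128
wf [0.55 0.16 0.1 ] mom [-0.062  0.027  0.055]
tool travel mm [ 0.9 -0.6  0.7] turn deg [0.17 0.16 0.02]
```

View pics/s8.png

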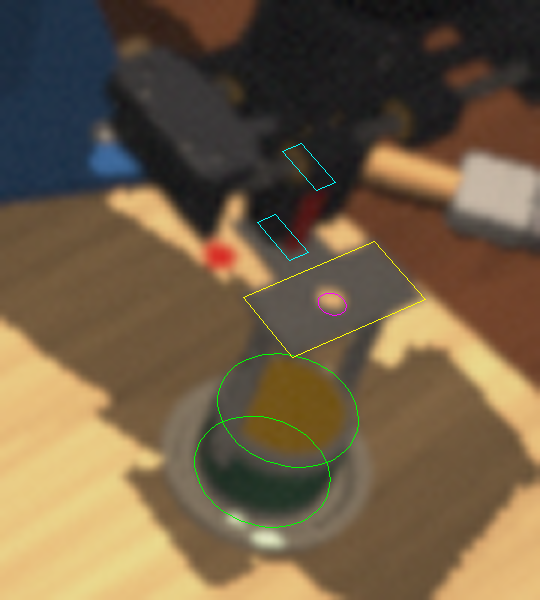

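The wrist load is back to zero, the opening is 12.8 mm, and the can stayed put. I'll open wide, then rise straight up.

>>> apply_moves([
  {"travel": [0, -0.0005, 0], "turn": [0, 0, 0], "fingers": 200},
  {"travel": [0, 0, 0], "turn": [0, 0, 0], "fingers": 170},
  {"travel": [0, 0, 0], "turn": [0, 0, 0], "fingers": 130},
  {"travel": [0, 0, 0], "turn": [0, 0, 0], "fingers": 100},
  {"travel": [0, 0, 0], "turn": [0, 0, 0], "fingers": 100},
  {"travel": [0, 0, -0.005], "turn": [0, 0, 0], "fingers": 100},
  {"travel": [0, 0, -0.01], "turn": [0, 0, 0], "fingers": 100},
  {"travel": [0, 0, -0.015], "turn": [0, 0, 0], "fingers": 100},
])

```text
t: 18.28
position: [0.5717, 0.258, 0.1982]
eef_rot: [3.141, -0.003, 3.0]
wrist_force: [-0.0, 0.7, -0.1]
opening: 0.0536
```

Run:
```python
from can import *
delta([.5719,.2584,.30],3.0)
```

```text
t 18.28 pos [0.5717 0.258  0.1982] rot [ 3.141e+00 -3.000e-03  3.000e+00] open 0.0536
wf [-0.02  0.75 -0.08] mom [ 0.023  0.008 -0.017]
tool travel mm [   0.2    0.5 -101.8] turn deg [ 0.04 -0.15  0.01]
```

>>> apply_moves([
  {"travel": [0, 0, -0.02], "turn": [0, 0, 0], "fingers": 100},
  {"travel": [0, 0, -0.025], "turn": [0, 0, 0], "fingers": 100},
  {"travel": [0, 0, -0.025], "turn": [0, 0, 0], "fingers": 100},
  {"travel": [0, 0, -0.025], "turn": [0, 0, 0], "fingers": 100},
  {"travel": [0, 0, -0.025], "turn": [0, 0, 0], "fingers": 100},
])

```text
t: 18.7
position: [0.5707, 0.2575, 0.3256]
eef_rot: [-3.141, -0.005, 3.0]
wrist_force: [0.0, -0.3, -0.6]
opening: 0.0535
```

>>> apply_moves([
  {"travel": [0.004, -0.012, 0], "turn": [0, 0, 0], "fingers": 100},
  {"travel": [0.008, -0.027, 0], "turn": [0, 0, 0], "fingers": 100},
  {"travel": [0.008, -0.027, 0], "turn": [0, 0, 0], "fingers": 100},
  {"travel": [0.008, -0.027, 0], "turn": [0, 0, 0], "fingers": 100},
  {"travel": [0.008, -0.027, 0], "turn": [0, 0, 0], "fingers": 100},
  {"travel": [0.008, -0.027, 0], "turn": [0, 0, 0], "fingers": 100},
  {"travel": [0.008, -0.027, 0], "turn": [0, 0, 0], "fingers": 100},
  {"travel": [0.008, -0.027, 0], "turn": [0, 0, 0], "fingers": 100},
  {"travel": [0.004, -0.012, 0], "turn": [0, 0, 0], "fingers": 100},
  {"travel": [0, 0, 0], "turn": [0, 0, 0], "fingers": 100},
])

```text
t: 19.53
position: [0.4723, 0.0489, 0.3411]
eef_rot: [3.136, 0.019, 3.004]
wrist_force: [-0.3, 0.1, 0.1]
opening: 0.0537
```

Run:
```python
from can import *
s=arm.observe();print(s["t"],s["position"].round(3),s["wrist_force"].round(2))
ds=get_image("scene");dt=get_image("top")
cv2.imwrite("pics/e1.png",ds["img"]);cv2.imwrite("pics/e2.png",dt["img"])
o=np.array([.6095,.253,.005]);Rc=R.from_euler('z',3.0-np.pi).as_matrix()
overlay(ds,(340,140,430,230),6,"pics/e3.png",o,Rc);overlay(dt,(170,160,240,220),9,"pics/e4.png",o,Rc)
```

```text
19.5333 [0.472 0.049 0.341] [-0.27  0.08  0.1 ]
```

View pics/e1.png

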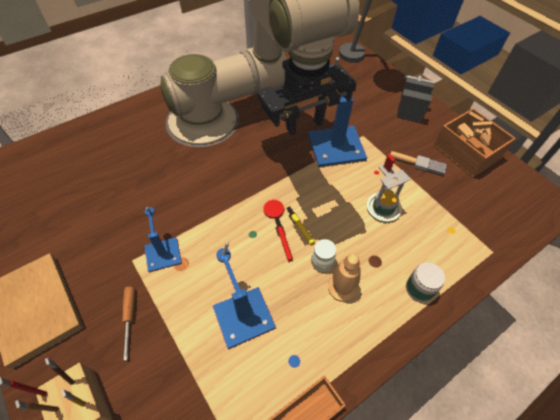

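View pics/e3.png

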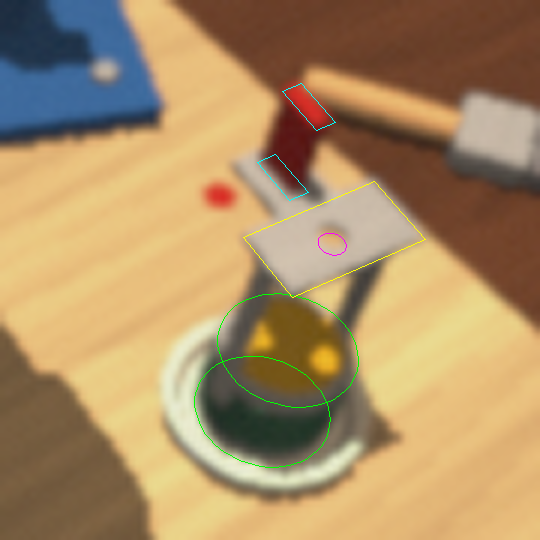

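View pics/e4.png

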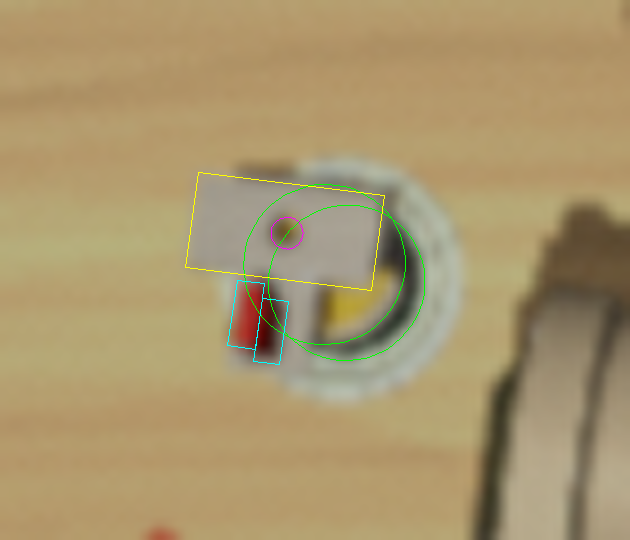

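View pics/e2.png

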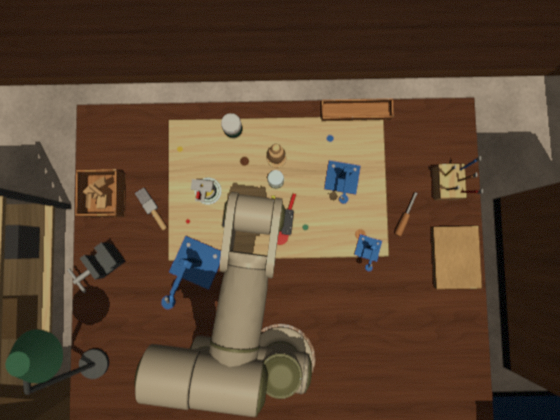

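The can stands upright in the dish with its grip up. The overlay of a can centred at (0.6095, 0.253) fits within about 1 px in both views: scene plate at crop (335,240), top plate at crop (285,232). I'll let the arm settle, recheck the bystanders and put a number on the offset.

>>> apply_moves([
  {"travel": [0, 0, 0], "turn": [0, 0, 0], "fingers": 100},
  {"travel": [0, 0, 0], "turn": [0, 0, 0], "fingers": 100},
  {"travel": [0, 0, 0], "turn": [0, 0, 0], "fingers": 100},
  {"travel": [0, 0, 0], "turn": [0, 0, 0], "fingers": 100},
])

```text
t: 19.97
position: [0.4745, 0.0534, 0.3413]
eef_rot: [3.135, 0.019, 3.009]
wrist_force: [-0.3, -0.3, 1.0]
opening: 0.0538
```

Run:
```python
from can import *
from scipy.optimize import least_squares
ds=get_image("scene");dt=get_image("top")
def S(a): return (np.array(a)+.5)/6-.5+[340,140]
def T(a): return (np.array(a)+.5)/9-.5+[170,160]
# picked: plate corners scene (-x+y? ) bottom-left, top-right.. ; use eye + grip top centre
sc=S([(245,240),(374,182),(423,238),(295,297),(308,105)]);tp=T([(197,170),(385,195),(373,290),(186,268),(251,312)])
M1=np.array([[-18,-35],[-18,35],[18,35],[18,-35]]);z=.137
ms=np.c_[M1/1000.,np.full(4,.132)];g=np.array([[-.038,0,.178]])
yaw=3.0-np.pi
pr=[proj(ds,np.array([.6095,.253,.005])+np.vstack([ms,g])@R.from_euler('z',yaw).as_matrix().T),proj(dt,np.array([.6095,.253,.005])+np.vstack([ms,g])@R.from_euler('z',yaw).as_matrix().T)]
# match by nearest
def mt(p,q): return np.array([p[np.argmin(np.linalg.norm(p-a,axis=1))]-a for a in q])
print(mt(sc,pr[0]).round(1).tolist(),mt(tp,pr[1]).round(1).tolist())
for n,zz in[("glue_jar",.0375),("figure",.085),("brush",.0),("chisel",0),("marker_pink",0),("marker_yellow",0),("lid_red",.006)]:
    for r in finder.outline_of("scene",n)[:1]:
        ys,xs=np.nonzero(r["mask"]);print(n,round(r["conf"],2),onz(ds,xs.mean(),ys.mean(),zz)[:2].round(3))
s=arm.observe();print(s["t"],np.abs(s["joint_vel"]).max().round(4),s["wrist_force"].round(2))
```

```text
[[0.4, 0.6], [-0.1, 0.1], [-0.4, -0.2], [0.5, 0.0], [-0.1, -0.2]] [[0.2, 0.0], [0.1, 0.1], [-0.2, -0.3], [0.1, 0.0], [0.6, -0.2]]
figure 0.64 [ 0.734 -0.011]
brush 0.8 [0.553 0.475]
chisel 0.63 [ 0.484 -0.465]
marker_pink 0.5 [ 0.526 -0.04 ]
marker_yellow 0.54 [0.517 0.023]
lid_red 0.45 [ 0.529 -0.042]
20.4167 0.0026 [-0.26  0.73  0.11]
```

The can's corners and grip match a centred, upright can within 0.6 px in both views. The bystanders are where they started. The finder reported the red pen as lid_red and missed the glue jar this time, but the picture shows the lid at (274,209) and the jar at (323,256), unchanged. The arm is still and clear, so I'm handing in.

```bash
python3 -c "
from rig import arm
print(arm.finish_job())
s=arm.observe();print(s['t'],s['wrist_force'])"
```

```text
the job is handed in; nothing more can be done
None
the job is handed in; nothing more can be done
```

The can is standing upright and centred in the white dish, released, and the job is handed in. It took about 20 s of the 64 s; `finish_job` gives no verdict, so the checks below are my own.

- **Lift:** I pinched the red grip at 3 N and ramped up to 50 N. I then followed the prong's lean (to the stand's +y) until the bench showed through the eye. Before drawing the can off along the stand's -x, I moved it sideways so the bail was centred over the collar.
- **Hook load:** sideways force at the wrist stayed around 1 N during the lift and draw-off. The force on the hook itself is not measured directly.
- **Set-down:** the can touched the dish floor with about 7 N, then I eased the grip off and opened slowly.
- **Final position:** the can's plate corners and grip match a centred, upright can within 0.6 px in both cameras, roughly 2 mm. The arm was still and well clear.
- **Bystanders:** five were re-found in the scene view, each within about 4 mm of its starting spot.

Two last checks disagreed with the picture: the finder labelled the red pen as the red lid, and it missed the glue jar. By eye, both the lid and the jar were where they started.

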